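# Pack the soap case and sweep the crate rim

## Robot

A 7-joint arm with a two-finger parallel gripper is mounted at the origin on the work surface. World frame = base frame: x ahead of the robot, y to its left, z up, the work surface at z = 0. Lengths are in mm, angles in rad, forces in N, time in s.
With the tool pointing down it reaches from about 400 to 875 mm from the base axis. Payload 4.4 kg.
Tool frame: the origin (TCP) lies midway between the tips of the shut fingers; the grasp point (between the pads) lies 19 mm behind it; z points along the fingers, y is the direction in which the jaws open and shut (so a half turn about z gives the same grasp; the last joint's range is limited). The gripper opens to 85 mm and grips with 20 to 120 N. Pads are 22 mm wide; open, the fingers measure 114 mm over their backs; the gripper's body (76 mm by 85 mm) begins 54 mm behind the grasp point. The pads swing forward as they close: fully open they stand 13 mm farther back than shut.
Start: joints at [-1.344, 0.628, 0.038, 1.517, -0.027, 0.996, -0.02], TCP at [187.587, 622.358, 201.413] pointing down, gripper open.
Joint ranges: [-3.06, 3.06], [-0.37, 2.12], [-1.25, 1.32], [0.18, 2.47], [-1.1, 4.24], [0.23, 1.98], [-2.94, 2.94]. Speed limits (rad/s): [2.57, 2.57, 3.14, 3.14, 3.14, 3.14, 3.14].

## Interface

Orientations are given as [roll, pitch, yaw] about the fixed x, y, z axes, in that order (R = Rz(yaw) Ry(pitch) Rx(roll)).
In Python, from cell import ctrl, vision gives the robot as it stands.
- The arm moves only by the tool play_rows, never from a script. Its arguments are lists of equal length, an entry for each row: "slide": the shift along the tool's x, y, z in mm, a list of three; "turn": the turn about the tool's z in rad; "fingers": the opening, from 0 (shut) to 1 (fully open). A call has 1 to 5 rows; each row is the pose to reach, as a shift and turn from the pose measured when the call began, along the tool's axes at that moment; what a row does not reach only later rows make up. A row lasts 1/8 s, in which the tool goes at most 62.5 mm and 10.7 degrees, less where a joint would pass 70% of its speed; a pose out of reach is approached as far as the arm can. A call with a gripper value outside its range is refused whole. The fingers move at their own pace and stop on an object; the grip force is fixed at half the most. Time passes only in rows, so rows that repeat a pose let the fingers close. It gives the time, the measured TCP pose, the force and the opening at its end, in the units of the state.
- ctrl.read_state(): the state, without advancing time (a new reading comes with each control period).
- vision.get_image(name): name is "scene" or "top"; returns (picture, depth): 400x640x3 uint8, blue, green, red; 400x640 float32, mm along the optical axis (not along the pixel's ray), 0 where there is no reading.
- vision.camera_params(name): a dict with "fx", "fy", "cx", "cy" (pixels), "dist_coeffs" ([k1, k2, p1, p2, k3] as OpenCV has them; the pictures are not rectified), "position" and "rotation" of the camera in the world. Camera axes: x right, y up, looking along -z (the intrinsics and any distortion apply to the point x, -y, -z); pixel columns grow to the right and rows downward; lengths in mm; the calibration is good to about 2 mm. A picture is of the moment at which its call begins. camera_params takes no time and is no camera call.
- ctrl.finish_job(): hands the job in, once; it reports no verdict.
The state is a dict: "clock": time; "qpos": joint angles; "qd": joint speeds; "tau": joint torques, N m; "eef_pos": TCP position; "tool_rot": TCP orientation; "force": force on the tool from outside, world axes, zero at the start; "torque": the same for the moment, N m; "width": finger opening in mm.
Only numpy, scipy, OpenCV 4.12 (cv2) and the standard library are available. Lean on these libraries where they do the work, as an engineer would, in place of code of your own. Each camera call takes 0.05 s, during which the arm holds its last target.

## Task

The orange soap case stands on end in the steel soap holder; take it out, lay it on one of its long narrow edges on the open counter and let go of it. Then take it afresh from above and set it, on a long narrow edge, onto the green mat in the free slot of the wooden wash crate, so that it sits right down and nothing stands above the rim. Last, sweep the bar with the red knob along the rim all the way to its far stop to feel that nothing sticks up, leaving the other things in the crate and the hairbrush where they were.

Things in the scene. Friction and masses are not known exactly. Their poses are not given: they have to be found in the camera images.
- case: closed orange plastic soap case with white seam, 62 (its x) x 32 (its y) x 96 mm (its z), about 110 to 230 g; origin at its centre. At the start it stands on end (z up) in the holder, 30 mm deep in its pocket. On a long narrow edge its x axis is vertical (either way up), its z axis is level and it is 62 mm tall.
- holder: fixed steel soap holder clamped on a rattan board 130 (x) x 100 (y) x 12 mm; origin at the centre of the board's underside, on the counter. Open pocket in the middle, inside 70 (x) x 40 (y) mm, its floor 18 mm and its wall tops 48 mm above the counter; walls 3 mm. Clamp screw at the +x edge, 38 mm high. The counter between holder (right) and crate (left) is clear.
- crate: fixed open wooden crate 126 (x) x 192 (y) x 78 mm high, walls and floor 8 mm; origin under its centre, on the counter. Three slots in y (centres -44, 0, 44 mm), 110 mm long in x, 40 wide, dividers 25 mm high; beyond the outer slots a 24 mm wide ledge, top 48 mm above the counter, along each y wall. Two arms at rim height, where the bar is parked, reach 32 mm out beyond the -y wall.
- mat: green mat fixed to the floor of the free slot, 100 (x) x 36 (y) x 4 mm, axes as the crate's; origin at the centre of its underside, 8 mm above the counter. Which slot is free varies.
- bar (a joint): position of the wooden sweep bar (m) along the crate's +y: it starts parked at 0 to 0.015 on the arms and stops at 0.204 above the +y wall. The bar is 140 mm long (crate x), 16 mm wide, 12 mm thick, its underside 1 mm above the rim; it slides with about 1.5 N and is blocked by whatever protrudes.
- bar_knob (a point): middle of the red knob (20 mm diameter, 26 mm tall, upright) at the middle of the bar, 112 mm above the counter; its lower end is 8 mm above the bar's top.
- soap_bar: white bar of soap already packed in one slot, 86 x 34 x 40 mm, its top 48 mm above the counter; origin at the centre of its underside. To stay put.
- pumice: grey pumice block already packed in one slot, 80 x 34 x 40 mm, its top 48 mm above the counter; origin at the centre of its underside. To stay put.
- hairbrush: brown plastic hairbrush, 220 x 55 x 32 mm, lying along its x on the counter to the left of the crate; origin on the counter, near its middle. To stay put.
Not all that is in view belongs to the job. Of the things that look like the case, the middle-sized one is meant.

How it is judged:
By the outcome, as a careful person would: the job done as asked, in the order asked, and still so for the second after the job is handed in, with the robot touching nothing.
It also fails if it takes over 66 s, if anything falls off the work surface, if the arm or the gripper's body presses on something with over 40 N, if the wrist force passes 120 N, or if a joint passes its speed limit or range.

## Working session

There is one attempt and no reset: what is moved stays moved. The work goes in short steps, Python scripts to look and compute and a tool call to move; the robot and the scene stay as the last step left them, time stands still between calls to the robot, and variables do not carry over. Pictures are saved under pics/ and viewed, and the job is handed in when it is done.

Besides the shell and the picture viewer there is one more tool, called after ">>>" in YAML: its name, and indented under it one key for each argument. play_rows: Moves the arm, as the interface text tells. Its arguments: {"type":"object","properties":{"slide":{"type":"array"},"turn":{"type":"array"},"fingers":{"type":"array"}},"required":["slide","turn","fingers"]}

```bash
ls; mkdir -p pics
cat > h.py <<'E'
import numpy as np, cv2
from cell import ctrl, vision
def cam(n):
    p=vision.camera_params(n); K=np.array([[p['fx'],0,p['cx']],[0,p['fy'],p['cy']],[0,0,1.]])
    return K,np.array(p['dist_coeffs'],float),np.array(p['position'],float),np.array(p['rotation'],float)
def ray(n,uv):
    K,d,P,R=cam(n); q=cv2.undistortPoints(np.array(uv,float).reshape(-1,1,2),K,d).reshape(-1,2)
    v=np.c_[q[:,0],-q[:,1],-np.ones(len(q))]
    return P,v@R.T
def onplane(n,uv,z):
    P,v=ray(n,uv); return P+v*((z-P[2])/v[:,2])[:,None]
def cloud(n,dep):
    h,w=dep.shape; u,v=np.meshgrid(np.arange(w),np.arange(h))
    P,r=ray(n,np.c_[u.ravel(),v.ravel()]); return (P+r*dep.reshape(-1,1)).reshape(h,w,3)
def proj(n,X):
    K,d,P,R=cam(n); c=(np.array(X,float).reshape(-1,3)-P)@R; c=c*[1,-1,-1]
    return cv2.projectPoints(c,np.zeros(3),np.zeros(3),K,d)[0].reshape(-1,2)
E
python3 - <<'E'
from h import *
s=ctrl.read_state();print({k:np.round(v,3).tolist() for k,v in s.items()})
for n in('scene','top'):
    im,d=vision.get_image(n);cv2.imwrite(f'pics/{n}0.png',im);np.save(f'pics/{n}0.npy',d)
    print(n,vision.camera_params(n))
E
```

```text
pics
{'clock': 0.0, 'qpos': [-1.344, 0.629, 0.038, 1.518, -0.027, 0.996, -0.02], 'qd': [0.002, 0.001, 0.0, -0.001, -0.001, -0.0, 0.0], 'tau': [0.001, -56.341, 1.226, -19.345, 0.011, 0.01, 0.0], 'eef_pos': [187.399, 621.666, 200.489], 'tool_rot': [-3.14, 0.0, 2.849], 'force': [-0.147, 0.101, -0.93], 'torque': [-0.022, 0.022, -0.022], 'width': 85.348}
scene {'fx': 407.44519011977263, 'fy': 407.44519011977263, 'cx': 317.4010244347701, 'cy': 193.12836203174174, 'dist_coeffs': array([-0.03154737,  0.        ,  0.        ,  0.        ,  0.        ]), 'position': array([1228.05106237,  -57.00247171,  864.54091717]), 'rotation': array([0.70470888, 0.01526297, 1.43564439])}
top {'fx': 403.1918456155427, 'fy': 403.1918456155427, 'cx': 319.65613487257434, 'cy': 196.54441877113746, 'dist_coeffs': array([-0.04836908,  0.        ,  0.        ,  0.        ,  0.        ]), 'position': array([ 408.95793141,   26.73439135, 1317.93835087]), 'rotation': array([ 0.12881569,  0.00600547, -1.585301  ])}
```

Run:
```python
s=open('h.py').read()
s=s.replace("np.array(p['rotation'],float)","Rotation.from_euler('xyz',p['rotation']).as_matrix()").replace("import numpy as np, cv2","import numpy as np, cv2\nfrom scipy.spatial.transform import Rotation")
open('h.py','w').write(s)
```

```text
(no output)
```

View pics/scene0.png

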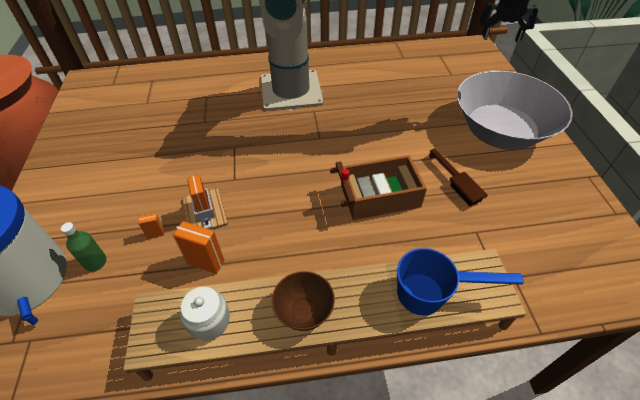

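View pics/top0.png

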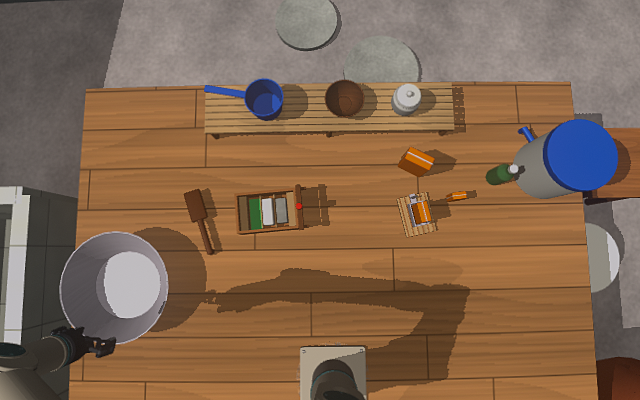

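Run:
```python
from h import *
a=cv2.imread('pics/scene0.png');b=cv2.imread('pics/top0.png')
A=cv2.resize(a[160:280,120:240],(400,400),interpolation=2);B=cv2.resize(b[140:240,380:480],(400,400),interpolation=2)
A2=cv2.resize(a[140:230,320:440],(400,300),interpolation=2)[:200+100];B2=cv2.resize(b[175:245,225:315],(400,311),interpolation=2)[:300]
c=np.vstack([np.hstack([A,B])[:,:],np.hstack([A2,B2])])
c=cv2.resize(c,(685,600));cv2.imwrite('pics/crop0.png',c)
for n,im in(('scene',a),('top',b)):
    dep=np.load(f'pics/{n}0.npy');C=cloud(n,dep)
    hsv=cv2.cvtColor(im,cv2.COLOR_BGR2HSV)
    m=cv2.inRange(hsv,(5,200,120),(16,255,255))
    k,l,st,ce=cv2.connectedComponentsWithStats(m)
    for i in range(1,k):
        if st[i,4]>25:
            p=C[(l==i)&(dep>0)]; 
            if len(p) and p[:,2].max()<400 : print(n,ce[i].round(),st[i,4],p.min(0).round(),p.max(0).round())
    print(n,[C[y,x].round().tolist() for x,y in([(300,300)] if n=='top' else [(300,220),(400,240)])])
```

```text
scene [200. 187.] 135 [ 388. -301.   -3.] [ 548. -260.  116.]
scene [191. 186.] 88 [ 378. -334.   -3.] [ 550. -278.  117.]
scene [147. 215.] 28 [ 505. -441.    1.] [ 570. -385.   72.]
scene [150. 222.] 88 [ 528. -459.   -3.] [ 585. -382.   71.]
scene [204. 236.] 330 [ 539. -345.   -3.] [ 694. -227.  132.]
scene [198. 244.] 438 [ 664. -314.    6.] [ 714. -236.  135.]
scene [[583.0, -29.0, -0.0], [682.0, 215.0, -1.0]]
top [421. 154.] 150 [ 662. -315.  103.] [ 711. -238.  136.]
top [417. 162.] 162 [ 642. -305.   19.] [ 692. -226.  136.]
top [459. 193.] 36 [ 572. -426.   64.] [ 582. -383.   75.]
top [457. 197.] 53 [ 557. -453.   -2.] [ 578. -384.   74.]
top [427. 210.] 74 [ 489. -299.  106.] [ 547. -279.  118.]
top [418. 213.] 152 [ 484. -284.   39.] [ 544. -260.  118.]
top [[247.0, 100.0, 2.0]]
```

View pics/crop0.png

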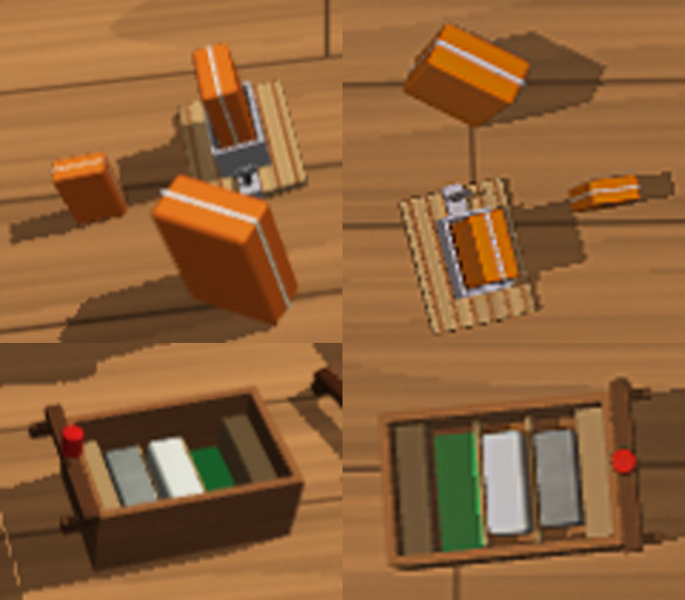

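The case in the holder (scene 198,187; top 421,212) stands about 115 mm tall. It fits between the small one at scene 150,222 (top at 72 mm) and the large one at 200,245 (top at 135 mm), so it is the middle-sized one meant, and the crop confirms this. The free slot with the green mat is the crate's +y slot. Next I measure.

Run:
```python
from h import *
def rect(p):
    (c,s,a)=cv2.minAreaRect(p[:,:2].astype(np.float32)); return np.round(c,1),np.round(s,1),round(a,1)
for n in('scene','top'):
    im=cv2.imread(f'pics/{n}0.png');dep=np.load(f'pics/{n}0.npy');C=cloud(n,dep);ok=dep>0
    X,Y,Z=C[...,0],C[...,1],C[...,2]
    box=lambda x0,x1,y0,y1,z0,z1:ok&(X>x0)&(X<x1)&(Y>y0)&(Y<y1)&(Z>z0)&(Z<z1)
    m=box(470,560,-310,-250,108,122);print(n,'case top',m.sum(),C[m][:,2].mean().round(1),rect(C[m]))
    m=box(430,600,-370,-200,8,16);print(n,'board',m.sum(),C[m][:,2].mean().round(1),rect(C[m]))
    m=box(450,650,0,260,72,84);print(n,'rim',m.sum(),np.median(C[m][:,2]).round(1),rect(C[m]))
    hsv=cv2.cvtColor(im,cv2.COLOR_BGR2HSV)
    r=(cv2.inRange(hsv,(0,200,120),(4,255,255))>0)
    g=(cv2.inRange(hsv,(45,120,50),(75,255,255))>0)
    k=r&box(450,650,-50,120,60,150);print(n,'knob',k.sum(),C[k].mean(0).round(1),np.argwhere(k).mean(0)[::-1].round(1), C[k].max(0).round(1))
    k=g&box(450,650,60,260,0,30);print(n,'mat',k.sum(),rect(C[k]),C[k].mean(0).round(1))
    w=(hsv[...,1]<60)&box(470,620,50,200,42,54);print(n,'soap+pumice',w.sum(),rect(C[w]))
```

```text
scene case top 241 112.2 (array([ 518.5, -282. ]), array([64.2, 31.8]), 12.9)
scene board 714 11.1 (array([ 520.2, -281.3]), array([135.5, 100.3]), 12.5)
scene rim 511 75.9 (array([537.8, 167.8]), array([134.9, 192.8]), 4.6)
scene knob 32 [537.6  95.6 120.4] [345.1 171.1] [548.6 112.3 125.9]
scene mat 142 (array([501.2, 244.6]), array([57.9, 30.4]), 2.1) [502.7 244.9  10.1]
scene soap+pumice 372 (array([528.6, 168.9]), array([72.6, 63.1]), 2.3)
top case top 215 113.2 (array([ 516.2, -281.5]), array([61.7, 32.7]), 12.4)
top board 647 11.7 (array([ 515.6, -276.8]), array([135. , 109.2]), 12.9)
top rim 390 77.2 (array([532.2, 168.3]), array([126.9, 192. ]), 4.2)
top knob 32 [537.8  95.1 124. ] [298.5 205.5] [545.9 102.7 128.6]
top mat 299 (array([525. , 242.1]), array([98.6, 35.2]), 1.5) [524.1 242.9  11.4]
top soap+pumice 399 (array([530., 168.]), array([63.8, 83. ]), 89.9)
```

Run:
```python
from h import *
def rect(p):
    (c,s,a)=cv2.minAreaRect(p[:,:2].astype(np.float32)); return np.round(c,1),np.round(s,1),round(a,1),cv2.boxPoints((c,s,a)).round(1).tolist()
for n in('scene','top'):
    im=cv2.imread(f'pics/{n}0.png');dep=np.load(f'pics/{n}0.npy');C=cloud(n,dep);ok=dep>0
    X,Y,Z=C[...,0],C[...,1],C[...,2]
    box=lambda x0,x1,y0,y1,z0,z1:ok&(X>x0)&(X<x1)&(Y>y0)&(Y<y1)&(Z>z0)&(Z<z1)
    m=box(430,650,112,340,72,84);print(n,'rim',m.sum(),np.median(C[m][:,2]).round(1),rect(C[m]))
    for lo in (200,215,230,245,260): 
        q=C[m];q=q[(q[:,1]>lo)&(q[:,1]<lo+15)];print(lo,q[:,0].min().round(1),q[:,0].max().round(1))
    m=box(430,650,60,110,86,94);print(n,'bar',m.sum(),rect(C[m]))
    m=box(430,650,60,320,44,52);print(n,'ledges+soap',m.sum(),rect(C[m]))
    m=box(430,650,270,450,5,50);print(n,'brush',m.sum(),rect(C[m]))
    hsv=cv2.cvtColor(im,cv2.COLOR_BGR2HSV)
    r=(cv2.inRange(hsv,(0,200,120),(4,255,255))>0)
    uv=np.argwhere(r)[:,::-1]; uv=uv[(abs(uv-np.array([345,171] if n=='scene' else [298,205]))<15).all(1)]
    print('knob ray',onplane(n,[uv.mean(0)],112).round(1),len(uv))
```

```text
scene rim 595 75.9 (array([532.6, 201.9]), array([130.2, 188.2]), 4.4, [[460.5, 290.79998779296875], [474.8999938964844, 103.0999984741211], [604.7000122070312, 113.0999984741211], [590.2999877929688, 300.70001220703125]])
200 467.4 596.1
215 467.1 595.0
230 465.8 595.2
245 465.7 592.3
260 464.2 592.4
scene bar 216 (array([541.3,  94.8]), array([140.7,  16.6]), 5.1, [[470.5, 96.9000015258789], [471.8999938964844, 80.4000015258789], [612.0999755859375, 92.80000305175781], [610.5999755859375, 109.30000305175781]])
scene ledges+soap 1028 (array([536.8, 197.8]), array([124.7, 191.2]), 5.2, [[466.0, 287.3999938964844], [483.3999938964844, 96.9000015258789], [607.5999755859375, 108.30000305175781], [590.2000122070312, 298.70001220703125]])
scene brush 990 (array([521.2, 360. ]), array([179.6, 181.7]), 89.9, [[430.20001220703125, 270.3999938964844], [611.9000244140625, 270.0], [612.2999877929688, 449.6000061035156], [430.6000061035156, 450.0]])
knob ray [[529.8  97.3 112. ]] 32
top rim 439 77.2 (array([529.8, 202.8]), array([126.6, 187.4]), 4.6, [[459.1000061035156, 291.1000061035156], [474
[... 154 characters left out ...]
7
245 463.1 587.8
260 463.2 587.7
top bar 186 (array([538.4,  95.5]), array([139.8,  16. ]), 4.4, [[468.1000061035156, 98.19999694824219], [469.29998779296875, 82.19999694824219], [608.7000122070312, 92.9000015258789], [607.4000244140625, 108.9000015258789]])
top ledges+soap 912 (array([526.3, 197.4]), array([119. , 182.4]), 4.8, [[459.3999938964844, 283.3999938964844], [474.70001220703125, 101.5999984741211], [593.2999877929688, 111.5], [578.0, 293.29998779296875]])
top brush 806 (array([539.2, 359.7]), array([214.8, 180.8]), 1.3, [[429.79998779296875, 447.5], [434.0, 266.79998779296875], [648.7000122070312, 271.79998779296875], [644.5, 452.6000061035156]])
knob ray [[539.1  95.8 112. ]] 32
```

```bash
cat >> h.py <<'E'
def goal(pos,yawdeg,n=1):
    s=ctrl.read_state(); p=np.array(s['eef_pos']); R=Rotation.from_euler('xyz',s['tool_rot']).as_matrix()
    d=R.T@(np.array(pos,float)-p)
    # yawdeg: direction of jaw (tool y) axis in world, mod 180
    cur=np.degrees(np.arctan2(R[1,1],R[0,1])); e=(yawdeg-cur+90)%180-90
    t=-np.radians(e)
    for i in range(1,n+1): print((d*i/n).round(1).tolist(), round(t*i/n,3))
    print('pos',p.round(1),'jaw',cur.round(1),'rot',np.round(s['tool_rot'],3),'F',np.round(s['force'],1),'w',round(s['width'],1),'t',s['clock'],'q',np.round(s['qpos'],2))
E
python3 -c "
from h import *
goal((430,350,220),100,7)"
```

```text
[-44.4, -27.2, -2.7] -0.067
[-88.8, -54.3, -5.5] -0.134
[-133.2, -81.5, -8.2] -0.2
[-177.6, -108.7, -10.9] -0.267
[-221.9, -135.9, -13.6] -0.334
[-266.3, -163.0, -16.4] -0.401
[-310.7, -190.2, -19.1] -0.467
pos [187.4 621.8 200.6] jaw 73.2 rot [-3.14   0.     2.849] F [-0.2 -0.4  0.4] w 85.5 t 0.1 q [-1.34  0.63  0.04  1.52 -0.03  1.   -0.02]
```

>>> play_rows:
  slide:
    - [-50, -30, -5]
    - [-100, -60, -8]
    - [-150, -92, -11]
    - [-200, -122, -15]
    - [-252, -153, -18]
  turn: [-0.09, -0.18, -0.27, -0.36, -0.45]
  fingers: [1, 1, 1, 1, 1]

```text
clock: 0.72
eef_pos: [385.4, 401.1, 218.8]
tool_rot: [-3.14, -0.001, -2.981]
force: [0.9, 0.4, -0.8]
width: 85.4
```

```bash
python3 -c "
from h import *
goal((530,100,220),102.7,5)
goal((516,-282,220),102.7,1)"
```

```text
[-18.9, -64.1, -0.2] -0.012
[-37.8, -128.1, -0.3] -0.024
[-56.7, -192.2, -0.5] -0.037
[-75.6, -256.2, -0.6] -0.049
[-94.6, -320.3, -0.8] -0.061
pos [385.4 401.1 218.8] jaw 99.2 rot [-3.140e+00 -1.000e-03 -2.981e+00] F [ 0.9  0.4 -0.8] w 85.4 t 0.725 q [-0.8   0.47 -0.08  1.76  0.05  0.91  0.83]
[-19.6, -695.1, -0.1] -0.061
pos [385.4 401.1 218.8] jaw 99.2 rot [-3.140e+00 -1.000e-03 -2.981e+00] F [ 0.9  0.4 -0.8] w 85.4 t 0.725 q [-0.8   0.47 -0.08  1.76  0.05  0.91  0.83]
```

>>> play_rows:
  slide:
    - [-15, -60, 0]
    - [-30, -120, 0]
    - [-45, -180, 0]
    - [-60, -240, 0]
    - [-70, -300, 0]
  turn: [-0.02, -0.04, -0.06, -0.06, -0.06]
  fingers: [1, 1, 1, 1, 1]

```text
clock: 1.35
eef_pos: [503.2, 114.1, 219.0]
tool_rot: [-3.14, -0.001, -2.921]
force: [1.5, 0.2, 0.2]
width: 85.8
```

```bash
python3 -c "
from h import *
goal((516,-282,200),102.7,1)"
```

```text
[74.1, -389.3, 19.7] -0.001
pos [503.2 114.1 219. ] jaw 102.6 rot [-3.140e+00 -1.000e-03 -2.921e+00] F [1.5 0.2 0.2] w 85.8 t 1.35 q [-0.24  0.42 -0.06  1.86  0.03  0.86  1.48]
```

>>> play_rows:
  slide:
    - [12, -60, 0]
    - [24, -120, 0]
    - [36, -180, 0]
    - [46, -240, 0]
    - [58, -300, 0]
  turn: [0, 0, 0, 0, 0]
  fingers: [1, 1, 1, 1, 1]

```text
clock: 1.98
eef_pos: [512.0, -193.1, 219.4]
tool_rot: [-3.14, -0.001, -2.921]
force: [1.5, 0.3, 0.7]
width: 85.1
```

```bash
python3 -c "
from h import *
goal((517,-281.7,180),102.7,1)"
```

```text
[14.5, -87.5, 39.5] -0.001
pos [ 512.  -193.1  219.4] jaw 102.7 rot [-3.140e+00 -1.000e-03 -2.921e+00] F [1.5 0.3 0.7] w 85.1 t 1.975 q [ 0.32  0.46 -0.01  1.78  0.01  0.9   2.09]
```

>>> play_rows:
  slide:
    - [10, -60, 20]
    - [14.5, -88, 39]
    - [14.5, -88, 39]
    - [14.5, -88, 90]
    - [14.5, -88, 125]
  turn: [0, 0, 0, 0, 0]
  fingers: [1, 1, 1, 1, 1]

```text
clock: 2.6
eef_pos: [517.1, -280.3, 93.5]
tool_rot: [3.141, -0.001, -2.919]
force: [0.2, -0.6, 0.4]
width: 85.7
```

Run:
```python
from h import *
goal((517,-281.7,74),102.7,1)
im,d=vision.get_image('scene');cv2.imwrite('pics/s1.png',cv2.resize(im[120:280,100:300],(800,600)))
```

```text
[0.4, -1.4, 19.5] 0.001
pos [ 517.1 -280.3   93.5] jaw 102.7 rot [ 3.141e+00 -1.000e-03 -2.919e+00] F [ 0.2 -0.6  0.4] w 85.7 t 2.6 q [ 0.45  0.68 -0.01  1.79  0.01  0.67  2.24]
```

View pics/s1.png

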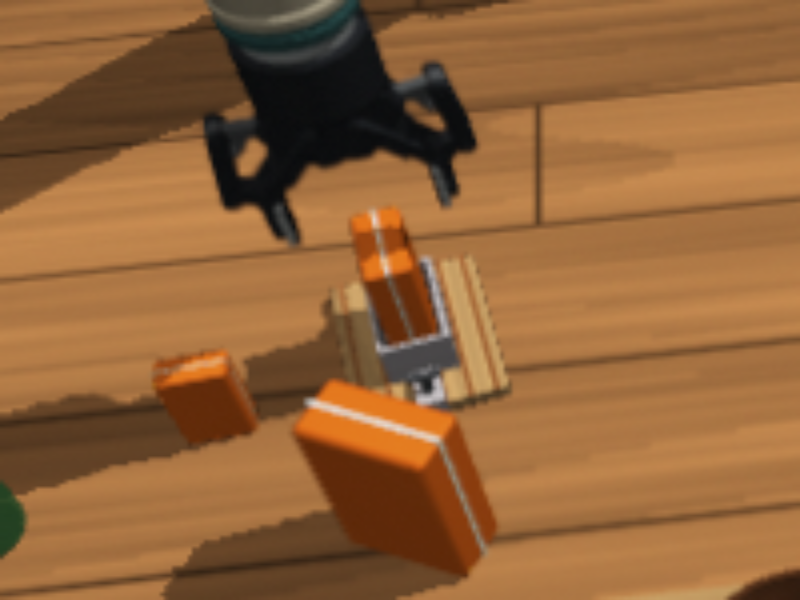

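The open fingers straddle the case in the holder (crop 380,220 lies between the tips at 290,240 and 450,200). I go down and grip.

>>> play_rows:
  slide:
    - [0.4, -1.4, 19.5]
    - [0.4, -1.4, 19.5]
    - [0.4, -1.4, 19.5]
    - [0.4, -1.4, 19.5]
    - [0.4, -1.4, 19.5]
  turn: [0, 0, 0, 0, 0]
  fingers: [0.6, 0.2, 0, 0, 0]

```text
clock: 3.28
eef_pos: [515.6, -280.6, 71.5]
tool_rot: [3.139, -0.004, -2.919]
force: [0.3, 0.1, 6.0]
width: 30.6
```

>>> play_rows:
  slide:
    - [0, 0, 0]
    - [0, 0, -5]
    - [0, 0, -15]
    - [0, 0, -45]
    - [0, 0, -70]
  turn: [0, 0, 0, 0, 0]
  fingers: [0, 0, 0, 0, 0]

```text
clock: 3.9
eef_pos: [515.9, -280.8, 142.9]
tool_rot: [3.139, -0.004, -2.919]
force: [0.1, -0.2, -0.6]
width: 30.4
```

Run:
```python
from h import *
im,d=vision.get_image('scene');cv2.imwrite('pics/s2.png',cv2.resize(im[90:250,100:300],(800,600)))
goal((400,-308,144),102.7,1)
```

```text
[120.7, 0.6, 2.0] 0.001
pos [ 517.9 -281.9  146.1] jaw 102.8 rot [-3.141e+00  1.000e-03 -2.919e+00] F [ 0.8 -0.2  1.1] w 30.4 t 3.95 q [ 0.45  0.61 -0.01  1.75  0.    0.78  2.24]
```

View pics/s2.png

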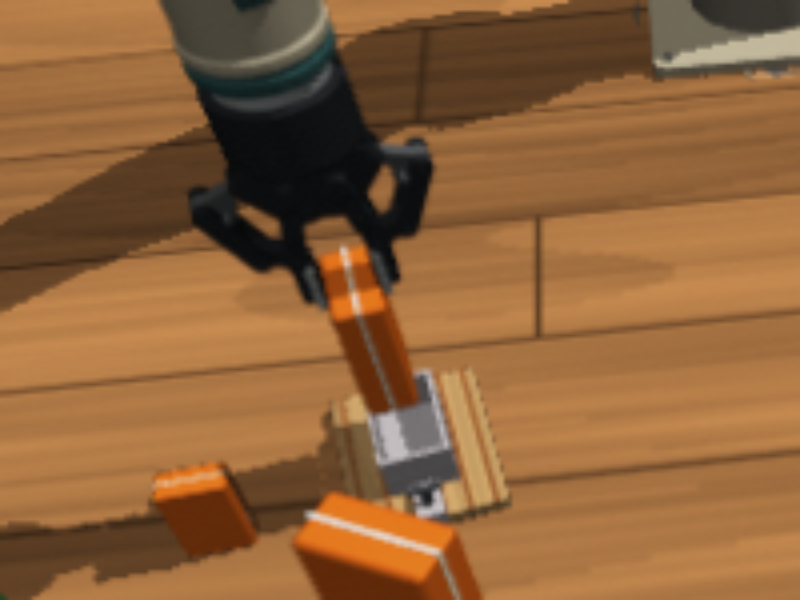

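Lifted clear: the case (crop 370,330) hangs over the holder (410,440). The tool only ever points down, so I will tip the case by pivoting it between the pads. For that its lower +x face goes against the fixed board's -x edge, so I first move beyond that edge.

>>> play_rows:
  slide:
    - [55, 0, 0]
    - [112, 0, 0]
    - [112, 0, 20]
    - [112, 0, 60]
    - [112, 0, 88]
  turn: [0, 0, 0, 0, 0]
  fingers: [0, 0, 0, 0, 0]

```text
clock: 4.58
eef_pos: [408.3, -306.6, 57.1]
tool_rot: [-3.141, 0.001, -2.919]
force: [0.0, 0.8, -0.6]
width: 30.2
```

>>> play_rows:
  slide:
    - [-4, 0, 0]
    - [-10, 0, 0]
    - [-14, 0, 0]
    - [-18, 0, 0]
    - [-21, 0, 0]
  turn: [0, 0, 0, 0, 0]
  fingers: [0, 0, 0, 0, 0]

```text
clock: 5.2
eef_pos: [425.2, -302.9, 57.6]
tool_rot: [3.141, -0.005, -2.921]
force: [-6.0, -1.9, 3.8]
width: 30.5
```

Run:
```python
from h import *
im,d=vision.get_image('scene');cv2.imwrite('pics/s3.png',cv2.resize(im[90:250,100:300],(800,600)))
goal((400,-308,58),102.7,1)
```

```text
[26.2, 0.5, -0.3] -0.001
pos [ 425.7 -302.7   57.6] jaw 102.6 rot [ 3.141 -0.004 -2.921] F [-6.8 -2.   4.2] w 30.5 t 5.25 q [ 0.57  0.67 -0.01  1.99  0.01  0.49  2.34]
```

View pics/s3.png

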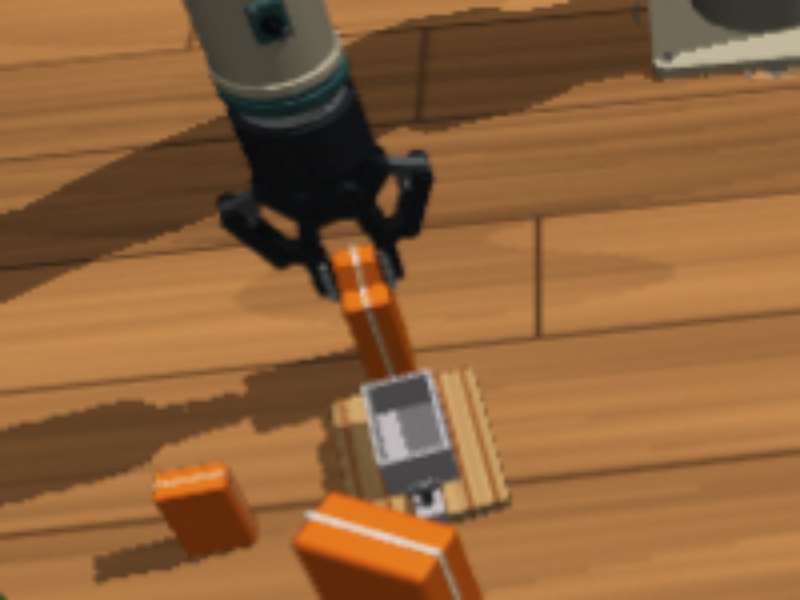

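The case stands at the board edge (380,370), with contact at about 7 N. I push on gradually while watching the force.

>>> play_rows:
  slide:
    - [-5, 0, 0]
    - [-8, 0, -1]
    - [-11, 0, -1]
    - [-14, 0, -1]
    - [-16, 0, -2]
  turn: [0, 0, 0, 0, 0]
  fingers: [0, 0, 0, 0, 0]

```text
clock: 5.88
eef_pos: [438.0, -299.8, 59.6]
tool_rot: [3.14, -0.009, -2.922]
force: [-5.3, -1.2, -3.0]
width: 30.7
```

Run:
```python
from h import *
im,d=vision.get_image('scene');cv2.imwrite('pics/s4.png',cv2.resize(im[120:210,160:240],(600,600)))
goal((400,-308,58),102.7,1)
```

```text
[39.3, 0.3, 2.0] -0.002
pos [ 438.5 -299.7   59.7] jaw 102.6 rot [ 3.14  -0.009 -2.922] F [-5.  -2.6 -1.9] w 30.6 t 5.925 q [ 0.54  0.67 -0.    1.96  0.01  0.51  2.32]
```

View pics/s4.png

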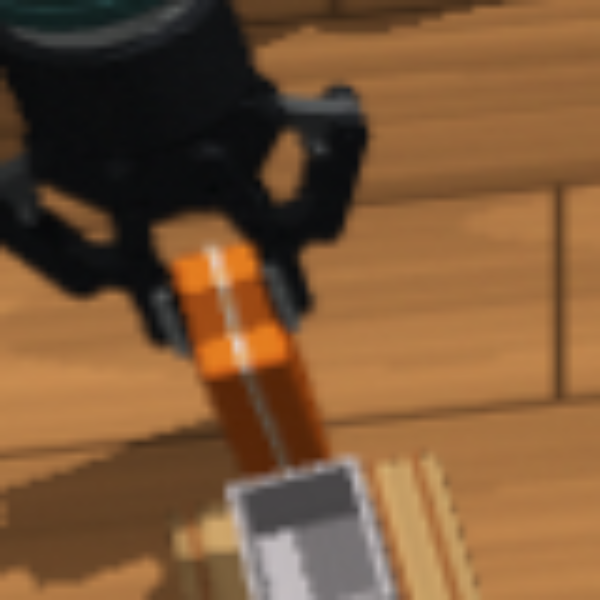

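The case pivots in the grip at only about 5 N. I continue to about 45°.

>>> play_rows:
  slide:
    - [-9, 0, -1]
    - [-18, 0, -1]
    - [-26, 0, -1]
    - [-34, 0, 0]
    - [-42, 0, 0]
  turn: [0, 0, 0, 0, 0]
  fingers: [0, 0, 0, 0, 0]

```text
clock: 6.55
eef_pos: [476.0, -291.0, 59.2]
tool_rot: [3.138, -0.015, -2.923]
force: [-5.0, -2.0, -0.6]
width: 30.5
```

Run:
```python
from h import *
im,d=vision.get_image('scene');cv2.imwrite('pics/s5.png',cv2.resize(im[120:210,160:240],(600,600)))
goal((400,-308,58),102.7,1)
C=cloud('scene',d);hsv=cv2.cvtColor(im,cv2.COLOR_BGR2HSV);m=(cv2.inRange(hsv,(5,200,80),(16,255,255))>0)&(C[...,2]>15)
u=np.array([np.cos(.2217),np.sin(.2217)]);s=C[...,:2]@u
m&=(C[...,0]<540)&(C[...,1]>-340)&(C[...,1]<-240)
o=np.argsort(C[m][:,2]);print(np.c_[s[m],C[m][:,2]][o][::-6].round(0)[:20].tolist(), np.array(ctrl.read_state()['eef_pos'])[:2]@u)
```

```text
[79.5, -0.1, 2.3] -0.002
pos [ 477.6 -290.6   59.3] jaw 102.6 rot [ 3.139 -0.013 -2.922] F [-4.5 -1.2 -1. ] w 29.9 t 6.6 q [0.49 0.7  0.01 1.88 0.   0.57 2.28]
[[418.0, 159.0], [408.0, 128.0], [374.0, 116.0], [380.0, 115.0], [375.0, 113.0], [380.0, 113.0], [383.0, 112.0], [385.0, 111.0], [383.0, 110.0], [386.0, 109.0], [381.0, 107.0], [379.0, 106.0], [389.0, 105.0], [400.0, 104.0], [386.0, 104.0], [392.0, 103.0], [402.0, 102.0], [407.0, 101.0], [402.0, 100.0], [398.0, 99.0]] 402.01122082002433
```

View pics/s5.png

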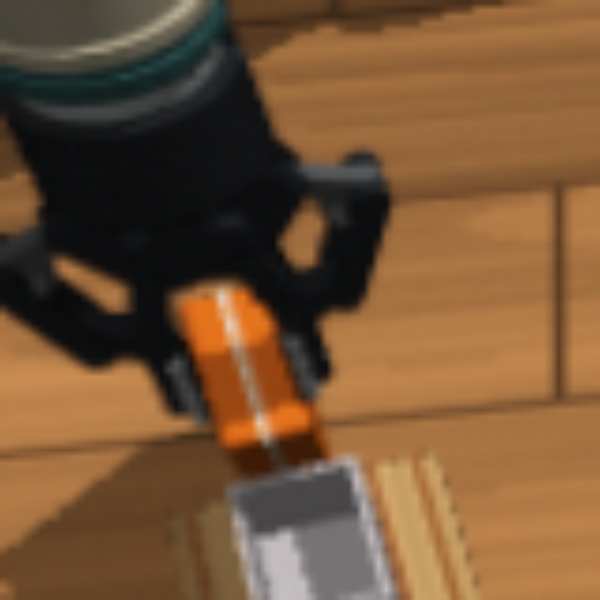

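Tilted by about 45°. I lift off and go to the clear counter between holder and crate, turning to the crate's alignment on the way.

Run:
```python
from h import *
goal((470,-80,110),94.5,5)
```

```text
[-7.5, 41.5, -10.1] 0.028
[-15.1, 82.9, -20.3] 0.056
[-22.6, 124.4, -30.4] 0.084
[-30.2, 165.9, -40.5] 0.113
[-37.7, 207.4, -50.7] 0.141
pos [ 477.6 -290.6   59.3] jaw 102.6 rot [ 3.139 -0.013 -2.922] F [-4.5 -1.2 -1. ] w 29.9 t 6.6 q [0.49 0.7  0.01 1.88 0.   0.57 2.28]
```

>>> play_rows:
  slide:
    - [5, 0, -25]
    - [8, 0, -50]
    - [0, 50, -60]
    - [-10, 105, -60]
    - [-22, 160, -60]
  turn: [0, 0, 0.05, 0.1, 0.14]
  fingers: [0, 0, 0, 0, 0]

```text
clock: 7.22
eef_pos: [466.3, -127.9, 120.4]
tool_rot: [3.141, -0.01, -3.064]
force: [1.3, 1.2, -1.1]
width: 30.3
```

Run:
```python
from h import *
goal((470,-80,70),94.5,1)
```

```text
[-7.9, 47.4, 50.4] -0.001
pos [ 466.3 -127.9  120.4] jaw 94.4 rot [ 3.141 -0.01  -3.064] F [ 1.3  1.2 -1.1] w 30.3 t 7.225 q [ 0.16  0.52  0.06  2.05 -0.05  0.58  1.91]
```

>>> play_rows:
  slide:
    - [-8, 47, 20]
    - [-8, 47, 45]
    - [-8, 47, 58]
    - [-8, 47, 64]
    - [-8, 47, 64]
  turn: [0, 0, 0, 0, 0]
  fingers: [0, 0, 0, 0, 0]

```text
clock: 7.85
eef_pos: [470.1, -81.3, 56.5]
tool_rot: [3.141, -0.009, -3.066]
force: [0.1, 0.4, -1.0]
width: 30.4
```

Run:
```python
from h import *
im,d=vision.get_image('scene');cv2.imwrite('pics/s6.png',cv2.resize(im[110:200,240:320],(600,600)))
goal((470,-80,54),94.5,1)
```

```text
[0.3, 1.3, 2.8] -0.003
pos [470.4 -81.2  56.8] jaw 94.4 rot [ 3.141 -0.009 -3.066] F [ 0.1 -0.5 -0.8] w 30.2 t 7.9 q [ 0.08  0.63  0.05  2.11 -0.07  0.41  1.83]
```

View pics/s6.png

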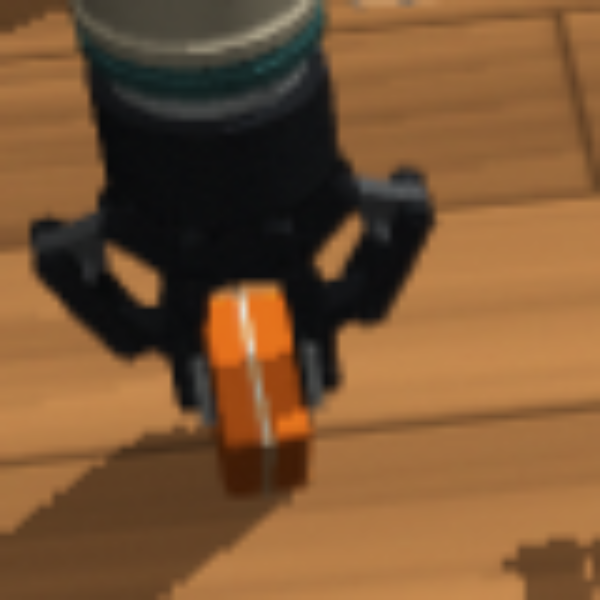

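The case hangs tilted over clear counter, not yet touching. I press the lower corner down along the arc.

>>> play_rows:
  slide:
    - [0, 0, 4]
    - [-6, 0, 8]
    - [-13, 0, 13]
    - [-20, 0, 19]
    - [-27, 0, 25]
  turn: [0, 0, 0, 0, 0]
  fingers: [0, 0, 0, 0, 0]

```text
clock: 8.52
eef_pos: [505.9, -80.0, 35.2]
tool_rot: [-3.139, 0.008, -3.066]
force: [7.5, 0.5, 21.6]
width: 30.8
```

Run:
```python
from h import *
im,d=vision.get_image('scene');cv2.imwrite('pics/s7.png',cv2.resize(im[110:200,240:320],(600,600)))
goal((470,-80,10),94.5,1)
```

```text
[36.9, 2.7, 24.3] -0.002
pos [506.8 -79.8  34.6] jaw 94.4 rot [-3.139  0.008 -3.065] F [ 8.9  0.6 18.9] w 30.5 t 8.575 q [ 0.07  0.7   0.05  2.04 -0.08  0.4   1.83]
```

View pics/s7.png

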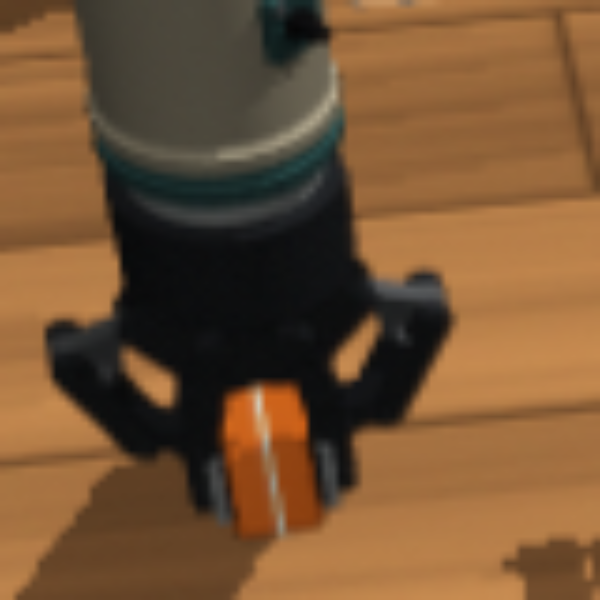

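The tilt is growing at about 20 N. I continue down.

>>> play_rows:
  slide:
    - [-3, 0, 5]
    - [-6, 0, 11]
    - [-8, 0, 17]
    - [-9, 0, 22]
    - [-9, 0, 25]
  turn: [0, 0, 0, 0, 0]
  fingers: [0, 0, 0, 0, 0]

```text
clock: 9.2
eef_pos: [526.2, -79.9, 13.3]
tool_rot: [-3.136, 0.027, -3.065]
force: [9.9, 0.6, 13.0]
width: 30.4
```

Run:
```python
from h import *
im,d=vision.get_image('scene');cv2.imwrite('pics/s8.png',cv2.resize(im[110:200,240:320],(600,600)))
goal((470,-80,10),94.5,1)
```

```text
[55.5, 4.2, 1.5] -0.002
pos [525.6 -79.9  12.9] jaw 94.4 rot [-3.136  0.026 -3.065] F [10.   0.7 13.7] w 30.3 t 9.25 q [ 0.07  0.75  0.04  2.02 -0.08  0.35  1.83]
```

View pics/s8.png

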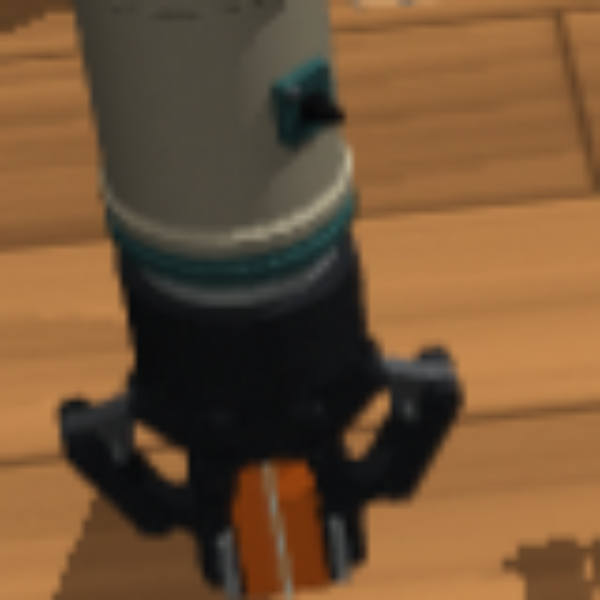

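>>> play_rows:
  slide:
    - [0, 0, 3]
    - [0, 0, 5]
    - [2, 0, 6]
    - [2, 0, 6]
    - [2, 0, 6]
  turn: [0, 0, 0, 0, 0]
  fingers: [0, 0, 0, 0, 0]

```text
clock: 9.88
eef_pos: [529.3, -80.4, 9.5]
tool_rot: [-3.135, 0.036, -3.065]
force: [4.9, 1.0, 12.7]
width: 30.6
```

Run:
```python
from h import *
im,d=vision.get_image('scene');cv2.imwrite('pics/s9.png',cv2.resize(im[130:220,240:320],(600,600)))
goal((470,-80,10),94.5,1)
```

```text
[58.9, 4.9, -2.7] -0.002
pos [529.2 -80.4   9.5] jaw 94.4 rot [-3.135  0.036 -3.065] F [ 4.7  2.2 12.8] w 30.4 t 9.925 q [ 0.07  0.75  0.04  2.02 -0.08  0.34  1.83]
```

View pics/s9.png

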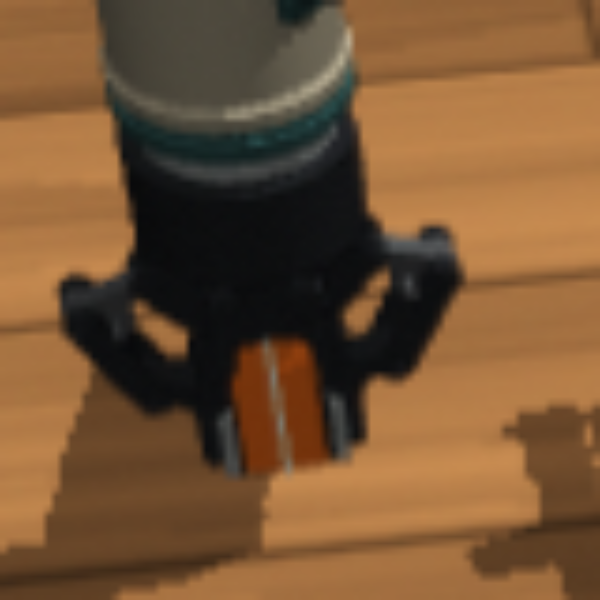

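The case looks nearly flat, so I release it and rise.

>>> play_rows:
  slide:
    - [0, 0, 0]
    - [0, 0, 0]
    - [0, 0, -2]
    - [0, 0, -2]
    - [0, 0, -2]
  turn: [0, 0, 0, 0, 0]
  fingers: [0.5, 0.7, 1, 1, 1]

```text
clock: 10.55
eef_pos: [528.9, -80.4, 11.4]
tool_rot: [-3.135, 0.036, -3.065]
force: [-0.1, -0.0, -0.2]
width: 85.3
```

>>> play_rows:
  slide:
    - [0, 0, -40]
    - [0, 0, -100]
    - [0, 0, -160]
    - [60, 0, -200]
    - [120, 0, -200]
  turn: [0, 0, 0, 0, 0]
  fingers: [1, 1, 1, 1, 1]

```text
clock: 11.18
eef_pos: [408.9, -88.7, 208.8]
tool_rot: [-3.133, 0.042, -3.065]
force: [-0.7, -1.3, 0.8]
width: 85.4
```

```bash
cat > ml.py <<'E'
from h import *
import sys
k=sys.argv[1]
out=[]
for n in('scene','top'):
    im,d=vision.get_image(n);C=cloud(n,d);hsv=cv2.cvtColor(im,cv2.COLOR_BGR2HSV)
    X,Y,Z=np.moveaxis(C,2,0)
    m=(d>0)&(X>440)&(X<620)&(Y>-180)&(Y<40)&(Z>54)&(Z<72)&(cv2.inRange(hsv,(3,60,60),(30,255,255))>0)
    p=C[m]; print(n,m.sum(),p[:,2].mean().round(1),p[:,2].std().round(1)) if m.sum() else print('none')
    if m.sum():
        c,s,a=cv2.minAreaRect(p[:,:2].astype(np.float32));print(np.round(c,1),np.round(s,1),round(a,1))
    u,v=proj(n,[510,-80,30])[0].astype(int)
    out.append(cv2.resize(im[v-50:v+50,max(u-60,0):u+60],(400,333)))
cv2.imwrite(f'pics/{k}.png',np.hstack(out))
goal((500,-80,150),94.5)
E
python3 ml.py s10
```

```text
scene 317 59.9 1.9
[496.2 -83. ] [96.8 31.7] 3.1
top 296 61.0 2.7
[490.6 -82.2] [95.5 32.5] 2.5
[-100.4, 1.2, 58.9] -0.005
pos [398.4 -88.4 206.2] jaw 94.2 rot [-3.137  0.027 -3.068] F [0.8 0.2 0. ] w 85.5 t 11.275 q [ 0.07  0.27  0.1   2.17 -0.04  0.68  1.85]
```

View pics/s10.png

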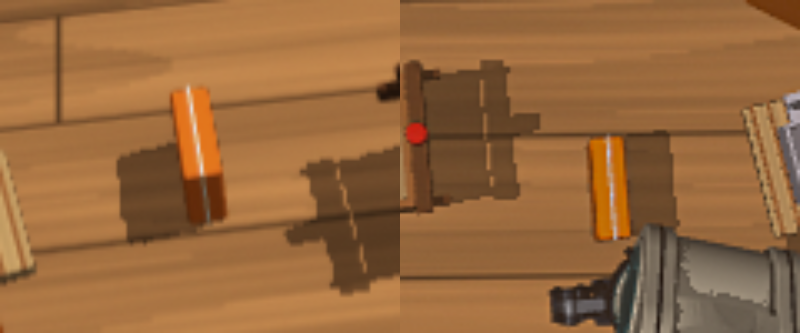

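The case now lies on its long narrow edge on open counter (scene crop 198,150; top crop 608,188), released, with its top at about 61 mm. Now I grasp it afresh from above, high up so that the fingertips stay over the crate's ledges.

Run:
```python
from h import *
goal((493.5,-82.5,130),93)
goal((493.5,-82.5,40),93)
```

```text
[-93.2, -0.8, 78.7] 0.021
pos [398.4 -88.4 206.2] jaw 94.2 rot [-3.137  0.027 -3.068] F [0.8 0.2 0. ] w 85.5 t 11.275 q [ 0.07  0.27  0.1   2.17 -0.04  0.68  1.85]
[-90.8, -0.3, 168.6] 0.021
pos [398.4 -88.4 206.2] jaw 94.2 rot [-3.137  0.027 -3.068] F [0.8 0.2 0. ] w 85.5 t 11.275 q [ 0.07  0.27  0.1   2.17 -0.04  0.68  1.85]
```

>>> play_rows:
  slide:
    - [-50, 0, 20]
    - [-93, -0.8, 50]
    - [-93, -0.8, 79]
    - [-92, -0.5, 110]
    - [-91, -0.3, 145]
  turn: [0.01, 0.02, 0.02, 0.02, 0.02]
  fingers: [1, 1, 1, 1, 1]

```text
clock: 11.9
eef_pos: [493.3, -82.3, 62.5]
tool_rot: [-3.137, 0.027, -3.088]
force: [0.8, -0.0, 0.4]
width: 85.5
```

Run:
```python
from h import *
goal((493.5,-82.5,40),93)
```

```text
[0.5, -0.1, 22.5] 0.001
pos [493.3 -82.3  62.5] jaw 93.1 rot [-3.137  0.027 -3.088] F [ 0.8 -0.   0.4] w 85.5 t 11.9 q [ 0.07  0.63  0.06  2.08 -0.09  0.41  1.82]
```

>>> play_rows:
  slide:
    - [0.5, 0, 22.5]
    - [0.5, 0, 22.5]
    - [0.5, 0, 22.5]
    - [0.5, 0, 22.5]
    - [0.5, 0, 22.5]
  turn: [0, 0, 0, 0, 0]
  fingers: [0.7, 0.3, 0, 0, 0]

```text
clock: 12.52
eef_pos: [494.0, -82.4, 40.9]
tool_rot: [-3.137, 0.029, -3.088]
force: [-0.9, -0.3, -0.8]
width: 0.2
```

>>> play_rows:
  slide:
    - [0, 0, 0]
    - [0, 0, -5]
    - [0, 0, -30]
    - [0, 0, -80]
    - [0, 0, -130]
  turn: [0, 0, 0, 0, 0]
  fingers: [0, 0, 0, 0, 0]

```text
clock: 13.15
eef_pos: [489.9, -82.0, 172.3]
tool_rot: [-3.137, 0.028, -3.088]
force: [1.7, 0.7, -0.6]
width: 0.0
```

Run:
```python
from h import *
ims=[]
for n in ('scene','top'):
    im,d=vision.get_image(n)
    ims.append(cv2.resize(im[90:220,220:400] if n=='scene' else im[140:270,220:400],(400,289)))
cv2.imwrite('pics/s11.png',np.hstack(ims))
goal((527.5,244.2,170),94.5)
```

```text
[-50.8, 324.7, 5.9] -0.025
pos [493.8 -82.7 175.9] jaw 93.0 rot [-3.135  0.039 -3.088] F [ 0.9 -0.3  0. ] w -0.0 t 13.25 q [ 0.04  0.43  0.1   2.   -0.07  0.68  1.8 ]
```

View pics/s11.png

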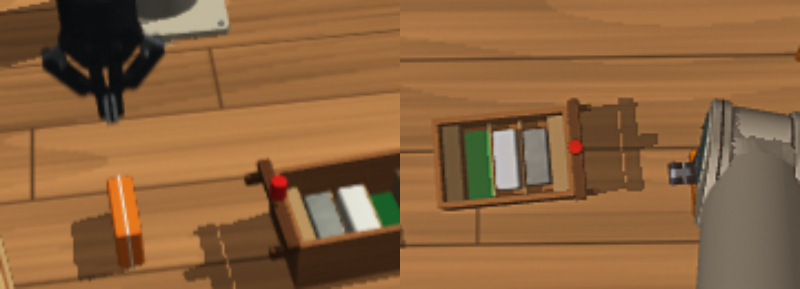

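The grasp missed: the opening is 0 and the case still lies on the counter (scene crop 125,220). I check where the tool and the case really are.

```bash
python3 ml.py s12
python3 - <<'E'
from h import *
s=ctrl.read_state()
print(proj('scene',s['eef_pos']),proj('top',s['eef_pos']))
im,d=vision.get_image('scene');u,v=proj('scene',s['eef_pos'])[0].astype(int)
c=cv2.resize(im[v-60:v+90,u-75:u+75],(600,600),interpolation=2);cv2.circle(c,(300,240),4,(0,255,0),-1);cv2.imwrite('pics/s13.png',c)
E
```

```text
scene 313 60.0 1.8
[494.3 -83. ] [95.5 31.7] 2.9
top 14 59.5 2.2
[503.4 -66.8] [ 6.3 69. ] 86.1
[-8.6, 1.7, 22.2] -0.025
pos [490.8 -82.1 171.9] jaw 93.1 rot [-3.137  0.031 -3.088] F [-1.2  0.1 -1.4] w -0.4 t 13.35 q [ 0.04  0.44  0.1   2.   -0.07  0.67  1.8 ]
[[271.15800455 150.76439502]] [[359.88866161 219.18404857]]
```

View pics/s13.png

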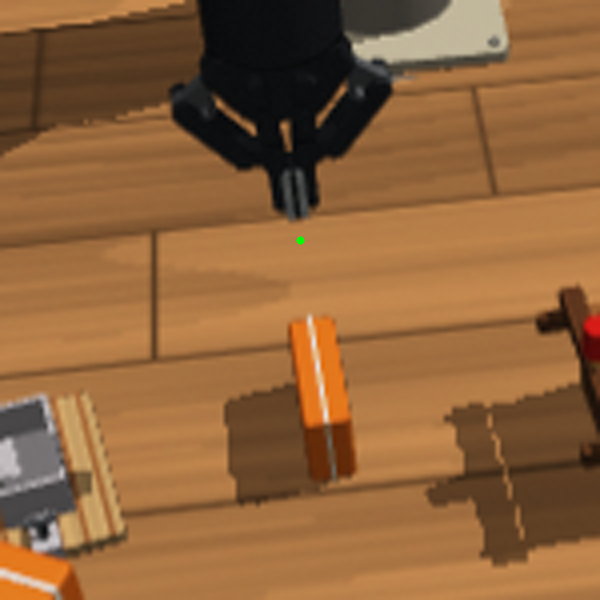

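Run:
```python
from h import *
s=ctrl.read_state();e=np.array(s['eef_pos'])
for n in('scene','top'):
    im,d=vision.get_image(n);C=cloud(n,d)
    m=(d>0)&(np.linalg.norm(C[...,:2]-e[:2],axis=2)<40)&(C[...,2]>140)&(C[...,2]<215)
    p=C[m];o=np.argsort(p[:,2]);print(n,m.sum(),p[o][::max(1,len(o)//12)].round(0).tolist())
    m2=m&(C[...,2]<200);print(p[p[:,2]<195].mean(0).round(1))
print(e.round(1),[np.round(ctrl.read_state()['eef_pos'],1) for _ in range(3)])
```

```text
scene 40 [[502.0, -87.0, 202.0], [497.0, -89.0, 205.0], [504.0, -77.0, 206.0], [498.0, -72.0, 206.0], [502.0, -82.0, 207.0], [497.0, -70.0, 208.0], [500.0, -75.0, 208.0], [501.0, -77.0, 209.0], [499.0, -74.0, 210.0], [497.0, -69.0, 212.0], [503.0, -82.0, 212.0], [499.0, -86.0, 212.0], [501.0, -79.0, 213.0], [503.0, -81.0, 215.0]]
[nan nan nan]
top 0 []
[nan nan nan]
[489.9 -81.9 170.7] [array([489.2, -81.9, 169.7]), array([489.2, -81.9, 169.7]), array([489.2, -81.9, 169.7])]<stdin>:7: RuntimeWarning: Mean of empty slice.
  ret = um.true_divide(
```

Run:
```python
from h import *
print(proj('scene',[187.4,621.8,200.6]),proj('top',[187.4,621.8,200.6]))
for n in('scene','top'):
    d=np.load(f'pics/{n}0.npy');C=cloud(n,d)
    m=(d>0)&(np.linalg.norm(C[...,:2]-[187.4,621.8],axis=2)<70)&(C[...,2]>150)&(C[...,2]<300)
    p=C[m];o=np.argsort(p[:,2]);print(n,m.sum(),p[o][::max(1,len(o)//12)].round(0).tolist())
im=cv2.imread('pics/scene0.png');cv2.imwrite('pics/c0.png',cv2.resize(im[0:70,450:570],(700,408)))
im,d=vision.get_image('scene');C=cloud('scene',d)
for v in range(120,156,3): print(v,[ (round(float(C[v,u,0])),round(float(C[v,u,1])),round(float(C[v,u,2]))) for u in (266,269,271,273)])
```

```text
[[495.75525862  51.61296744]] [[105.97357848 332.49831174]]
scene 304 [[204.0, 661.0, 242.0], [199.0, 664.0, 251.0], [209.0, 660.0, 257.0], [177.0, 567.0, 263.0], [189.0, 572.0, 268.0], [213.0, 669.0, 274.0], [182.0, 577.0, 280.0], [219.0, 671.0, 286.0], [216.0, 674.0, 291.0], [189.0, 579.0, 293.0], [194.0, 580.0, 295.0], [214.0, 660.0, 297.0], [215.0, 659.0, 300.0]]
top 145 [[206.0, 662.0, 239.0], [186.0, 572.0, 249.0], [187.0, 579.0, 254.0], [202.0, 662.0, 257.0], [213.0, 662.0, 263.0], [207.0, 659.0, 268.0], [185.0, 572.0, 273.0], [212.0, 660.0, 282.0], [184.0, 566.0, 289.0], [211.0, 675.0, 293.0], [181.0, 552.0, 295.0], [188.0, 579.0, 298.0], [184.0, 594.0, 300.0]]
120 [(501, -84, 277), (499, -77, 275), (504, -73, 278), (504, -68, 277)]
123 [(479, -85, 251), (494, -78, 262), (504, -73, 269), (505, -69, 269)]
126 [(503, -85, 262), (489, -79, 248), (502, -74, 259), (500, -70, 257)]
129 [(500, -87, 250), (494, -80, 244), (501, -75, 249), (502, -71, 249)]
132 [(503, -87, 244), (495, -81, 236), (502, -76, 241), (502, -72, 241)]
135 [(495, -89, 228), (500, -82, 231), (499, -77, 230), (498, -73, 228)]
138 [(1228, -57, 865), (503, -83, 224), (499, -78, 220), (496, -73, 217)]
141 [(499, -91, 213), (500, -84, 213), (501, -79, 213), (495, -74, 207)]
144 [(275, -102, 0), (502, -85, 205), (503, -80, 205), (503, -75, 204)]
147 [(285, -103, -3), (288, -94, -1), (289, -88, -2), (291, -82, -1)]
150 [(297, -104, -5), (301, -95, -2), (303, -89, -1), (304, -83, -1)]
153 [(314, -105, -1), (312, -96, -4), (317, -89, -1), (316, -83, -2)]
```

View pics/c0.png

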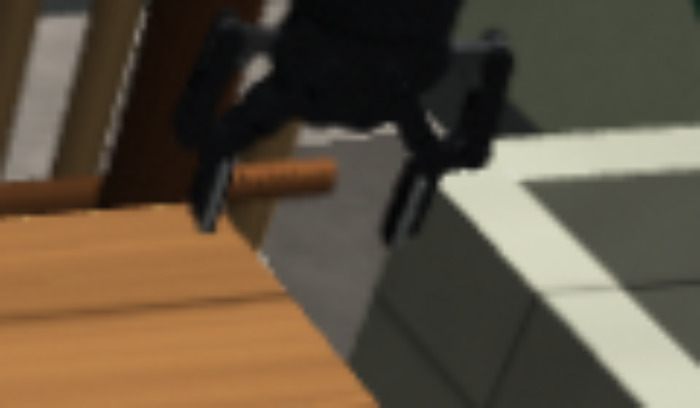

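The depth reading puts the shut fingertips about 28 mm above the reported TCP (scene pixel 271,145: tip at z ≈ 201, TCP 170). The same offset shows in the start picture. The fingers simply closed above the case, so I go about 27 mm lower.

Run:
```python
from h import *
goal((494,-82.7,80),93)
goal((494,-82.7,14),93)
```

```text
[-2.3, -0.7, 89.7] 0.001
pos [489.3 -81.9 169.6] jaw 93.1 rot [-3.138  0.026 -3.088] F [ 0.3 -0.1  0.3] w -0.2 t 13.55 q [ 0.04  0.44  0.1   2.   -0.07  0.67  1.8 ]
[-0.6, -0.4, 155.7] 0.001
pos [489.3 -81.9 169.6] jaw 93.1 rot [-3.138  0.026 -3.088] F [ 0.3 -0.1  0.3] w -0.2 t 13.55 q [ 0.04  0.44  0.1   2.   -0.07  0.67  1.8 ]
```

>>> play_rows:
  slide:
    - [-2, -0.7, 10]
    - [-2, -0.7, 30]
    - [-2, -0.7, 50]
    - [-2, -0.7, 60]
    - [-2, -0.7, 60]
  turn: [0, 0, 0, 0, 0]
  fingers: [1, 1, 1, 1, 1]

```text
clock: 14.18
eef_pos: [492.1, -82.6, 108.5]
tool_rot: [-3.138, 0.024, -3.088]
force: [-0.2, 1.1, -0.6]
width: 85.5
```

Run:
```python
from h import *
goal((494,-82.7,14),93)
```

```text
[0.3, 0.2, 94.5] 0.001
pos [492.1 -82.6 108.5] jaw 93.1 rot [-3.138  0.024 -3.088] F [-0.2  1.1 -0.6] w 85.5 t 14.175 q [ 0.06  0.55  0.08  2.05 -0.08  0.52  1.82]
```

>>> play_rows:
  slide:
    - [0, 0, 40]
    - [0.3, 0.2, 75]
    - [0.3, 0.2, 94]
    - [0.3, 0.2, 94]
    - [0.3, 0.2, 94]
  turn: [0, 0, 0, 0, 0]
  fingers: [1, 1, 1, 0.5, 0]

```text
clock: 14.8
eef_pos: [494.8, -82.8, 15.4]
tool_rot: [-3.138, 0.025, -3.088]
force: [-0.7, -0.3, -0.4]
width: 52.2
```

>>> play_rows:
  slide:
    - [0, 0, 0]
    - [0, 0, 0]
    - [0, 0, -3]
    - [0, 0, -10]
    - [0, 0, -20]
  turn: [0, 0, 0, 0, 0]
  fingers: [0, 0, 0, 0, 0]

```text
clock: 15.42
eef_pos: [494.1, -82.7, 35.9]
tool_rot: [-3.138, 0.025, -3.088]
force: [-0.4, -0.6, -0.8]
width: 30.4
```

Run:
```python
from h import *
im,d=vision.get_image('scene');C=cloud('scene',d)
u,v=proj('scene',[494,-82,80])[0].astype(int)
cv2.imwrite('pics/s14.png',cv2.resize(im[v-40:v+50,u-50:u+50],(667,600),interpolation=2))
hsv=cv2.cvtColor(im,cv2.COLOR_BGR2HSV)
m=(cv2.inRange(hsv,(5,180,80),(18,255,255))>0)&(C[...,0]>430)&(C[...,0]<570)&(C[...,1]>-130)&(C[...,1]<-40)
p=C[m];print(p.min(0).round(),p.max(0).round())
for x0 in range(440,560,15):
    q=p[(p[:,0]>=x0)&(p[:,0]<x0+15)]
    if len(q): print(x0,q[:,2].max().round(1),np.median(q[:,2]).round(1))
goal((494,-82.7,150),93)
```

```text
[ 446. -101.   -4.] [543. -65. 140.]
440 80.3 78.6
455 82.8 79.4
470 83.9 79.3
485 82.6 79.4
500 140.2 79.7
515 81.5 79.1
530 83.9 55.8
[-2.1, -0.3, -112.9] 0.001
pos [495.  -82.9  37.1] jaw 93.1 rot [-3.137  0.027 -3.088] F [ 0.7 -0.  -1.1] w 30.6 t 15.475 q [ 0.07  0.68  0.05  2.09 -0.1   0.35  1.83]
```

View pics/s14.png

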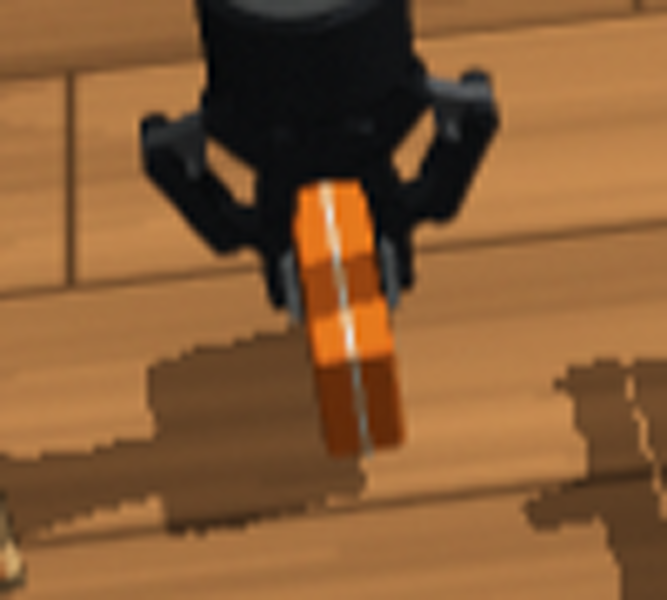

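Gripped level and centred: in the crop the case is at (345,320) and its top is at about 81 mm all along. Next I lift high over the knob and go to the +y slot.

>>> play_rows:
  slide:
    - [0, 0, -40]
    - [0, 0, -90]
    - [0, 5, -135]
    - [-10, 60, -135]
    - [-20, 120, -135]
  turn: [0, 0, 0, -0.01, -0.02]
  fingers: [0, 0, 0, 0, 0]

```text
clock: 16.1
eef_pos: [505.7, 38.8, 173.4]
tool_rot: [-3.137, 0.029, -3.071]
force: [0.2, 0.6, -2.5]
width: 30.8
```

Run:
```python
from h import *
goal((527.5,243.7,165),94.5)
```

```text
[-36.0, 202.9, 8.5] -0.008
pos [505.7  38.8 173.4] jaw 94.0 rot [-3.137  0.029 -3.071] F [ 0.2  0.6 -2.5] w 30.8 t 16.1 q [-0.21  0.45  0.1   1.97 -0.06  0.69  1.57]
```

>>> play_rows:
  slide:
    - [-10, 60, 0]
    - [-20, 120, 0]
    - [-30, 175, 0]
    - [-36, 203, 5]
    - [-36, 203, 40]
  turn: [0, -0.01, -0.01, -0.01, -0.01]
  fingers: [0, 0, 0, 0, 0]

```text
clock: 16.73
eef_pos: [530.0, 248.9, 135.1]
tool_rot: [-3.141, 0.035, -3.056]
force: [-0.1, -0.5, -0.6]
width: 30.4
```

>>> play_rows:
  slide:
    - [0, 0, 0]
    - [0, 0, 0]
  turn: [0, 0]
  fingers: [0, 0]

```text
clock: 16.98
eef_pos: [530.6, 249.0, 136.2]
tool_rot: [-3.141, 0.037, -3.056]
force: [0.3, -0.6, -1.2]
width: 30.7
```

Run:
```python
from h import *
o=[]
for n in('scene','top'):
    im,d=vision.get_image(n);C=cloud(n,d)
    cv2.imwrite(f'pics/h_{n}.png',im);np.save(f'pics/h_{n}.npy',d)
    u,v=proj(n,[527,220,60])[0].astype(int)
    o.append(cv2.resize(im[v-60:v+50,u-55:u+55],(400,400),interpolation=2))
    hsv=cv2.cvtColor(im,cv2.COLOR_BGR2HSV)
    m=(cv2.inRange(hsv,(3,120,80),(22,255,255))>0)&(C[...,0]>450)&(C[...,0]<610)&(C[...,1]>200)&(C[...,1]<290)&(C[...,2]>140)&(C[...,2]<185)
    if m.sum()>10:
        p=C[m];c,s,a=cv2.minAreaRect(p[:,:2].astype(np.float32));print(n,m.sum(),np.round(c,1),np.round(s,1),round(a,1),np.median(p[:,2]).round(1))
cv2.imwrite('pics/s15.png',np.hstack(o))
goal((527.5,243.7,100),94.5)
```

```text
scene 331 [529.7 255. ] [95.3 46.5] 5.0 178.4
top 130 [525.9 246.6] [95.2 32.3] 1.6 180.1
[5.2, -4.7, 36.4] 0.006
pos [530.9 248.7 136.6] jaw 94.9 rot [-3.141  0.037 -3.057] F [ 0.   0.1 -1.1] w 30.5 t 17.075 q [-0.56  0.6   0.1   1.81 -0.07  0.7   1.23]
```

View pics/s15.png

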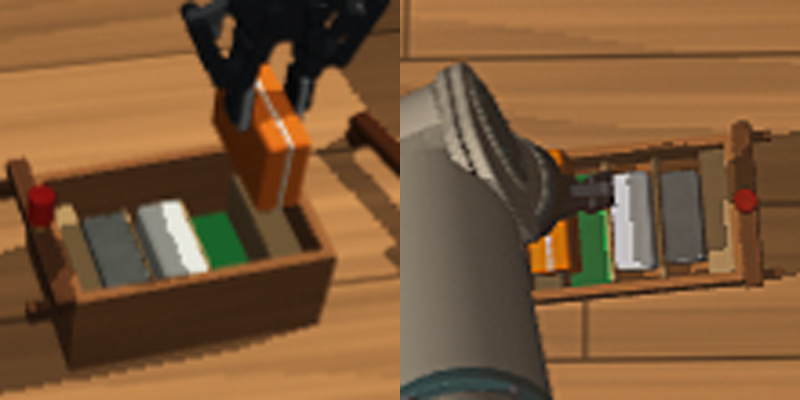

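The case hovers about 4 mm too far +y (scene crop 265,140, green mat at 218,240). I correct and lower in steps.

>>> play_rows:
  slide:
    - [1, -4, 0]
    - [1.5, -4.5, 10]
    - [2, -4.5, 30]
    - [2.5, -4.5, 50]
    - [2.5, -4.5, 64]
  turn: [0.006, 0.006, 0.006, 0.006, 0.006]
  fingers: [0, 0, 0, 0, 0]

```text
clock: 17.7
eef_pos: [530.7, 243.8, 71.3]
tool_rot: [-3.141, 0.036, -3.063]
force: [-0.6, -0.8, -1.3]
width: 30.5
```

```bash
cat > look.py <<'E'
from h import *
import sys
o=[]
for n in('scene','top'):
    im,d=vision.get_image(n);C=cloud(n,d)
    u,v=proj(n,[527,220,60])[0].astype(int)
    o.append(cv2.resize(im[v-50:v+45,u-50:u+45],(400,400),interpolation=2))
    hsv=cv2.cvtColor(im,cv2.COLOR_BGR2HSV)
    m=(cv2.inRange(hsv,(6,200,110),(20,255,255))>0)&(C[...,0]>450)&(C[...,0]<610)&(C[...,1]>200)&(C[...,1]<290)&(C[...,2]>50)&(C[...,2]<185)
    if m.sum()>10:
        p=C[m];t=np.percentile(p[:,2],80);p=p[p[:,2]>t-8];c,s,a=cv2.minAreaRect(p[:,:2].astype(np.float32));print(n,len(p),np.round(c,1),np.round(s,1),round(a,1),np.median(p[:,2]).round(1))
cv2.imwrite(f'pics/{sys.argv[1]}.png',np.hstack(o))
goal((530,244.7,28),94.5)
E
python3 look.py s16
```

```text
scene 158 [537.  242.7] [80.  30.7] 3.5 114.8
top 82 [524.6 240.1] [91.2 27.9] 0.5 114.0
[1.5, 1.3, 42.8] 0.0
pos [530.1 243.5  70.8] jaw 94.5 rot [-3.14   0.034 -3.063] F [-0.4 -0.1 -0.5] w 30.7 t 17.8 q [-0.54  0.69  0.09  1.86 -0.08  0.56  1.24]
```

View pics/s16.png

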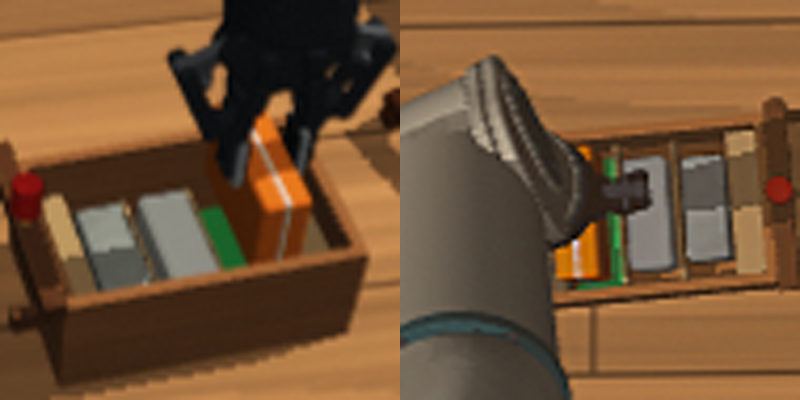

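>>> play_rows:
  slide:
    - [0, 0.7, 8]
    - [0.5, 0.7, 18]
    - [0.7, 0.7, 26]
    - [1, 0.7, 32]
    - [1, 0.7, 36]
  turn: [0, 0, 0, 0, 0]
  fingers: [0, 0, 0, 0, 0]

```text
clock: 18.42
eef_pos: [530.2, 244.1, 34.4]
tool_rot: [-3.14, 0.034, -3.063]
force: [-0.7, 0.3, -1.2]
width: 30.7
```

```bash
python3 look.py s17
```

```text
scene 154 [530.4 242.7] [92.7 31.7] 4.2 77.6
top 76 [524.7 239.9] [28.1 93.6] 89.5 78.1
[0.2, 0.7, 6.4] 0.0
pos [530.1 244.   34.4] jaw 94.5 rot [-3.14   0.034 -3.063] F [ 0.1 -0.4 -1.7] w 30.9 t 18.525 q [-0.54  0.75  0.08  1.87 -0.08  0.49  1.24]
```

View pics/s17.png

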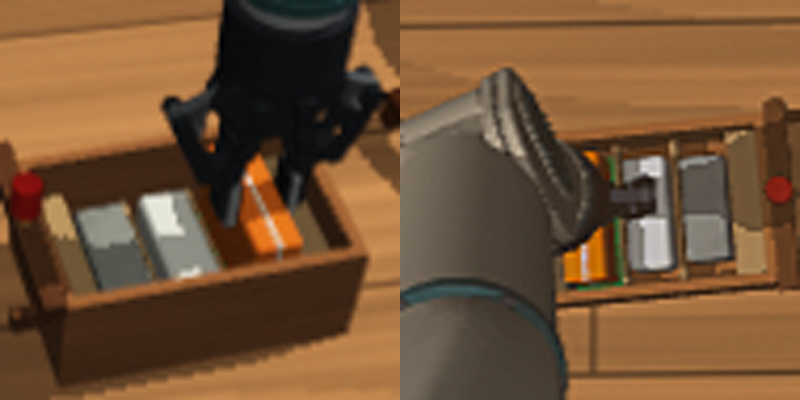

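It slides in freely, about 4 mm above the mat. I set it down.

>>> play_rows:
  slide:
    - [0, 0, 1.5]
    - [0, 0, 3]
    - [0, 0, 4]
    - [0, 0, 4.5]
    - [0, 0, 5]
  turn: [0, 0, 0, 0, 0]
  fingers: [0, 0, 0, 0, 0]

```text
clock: 19.15
eef_pos: [530.3, 244.1, 29.4]
tool_rot: [-3.14, 0.034, -3.063]
force: [-0.1, 0.0, -0.5]
width: 30.4
```

>>> play_rows:
  slide:
    - [0, 0, 1]
    - [0, 0, 2]
    - [0, 0, 2]
  turn: [0, 0, 0]
  fingers: [0, 0, 0]

```text
clock: 19.52
eef_pos: [530.7, 244.2, 28.9]
tool_rot: [-3.14, 0.035, -3.063]
force: [-2.1, -1.5, 10.6]
width: 30.6
```

Contact: 10.6 N upward. I open only partly, as the crate wall is near, and rise.

>>> play_rows:
  slide:
    - [0, 0, -0.5]
    - [0, 0, -0.5]
    - [0, 0, -0.5]
    - [0, 0, -8]
    - [0, 0, -25]
  turn: [0, 0, 0, 0, 0]
  fingers: [0.52, 0.52, 0.52, 0.52, 0.52]

```text
clock: 20.15
eef_pos: [529.3, 243.9, 54.0]
tool_rot: [-3.14, 0.033, -3.063]
force: [0.3, 0.5, 1.3]
width: 44.0
```

>>> play_rows:
  slide:
    - [0, 0, -40]
    - [0, 0, -95]
    - [0, 0, -140]
    - [0, -60, -140]
    - [0, -120, -140]
  turn: [0, 0, 0, 0, 0]
  fingers: [0.52, 0.52, 0.7, 0.7, 0.7]

```text
clock: 20.78
eef_pos: [534.7, 123.6, 196.4]
tool_rot: [-3.141, 0.037, -3.06]
force: [0.9, -0.8, -0.4]
width: 60.0
```

```bash
python3 look.py s18; python3 -c "
from h import *
goal((539.5,95.2,160),94.5)"
```

```text
scene 235 [524.9 243.3] [101.9  30.9] 3.9 72.0
top 95 [524.2 253.3] [91.7 12.6] 6.1 73.2
[2.0, 130.9, 167.2] -0.012
pos [534.9 114.9 196. ] jaw 93.8 rot [-3.135  0.035 -3.074] F [ 0.9  1.  -0.8] w 59.8 t 20.875 q [-0.36  0.47  0.12  1.85 -0.06  0.79  1.43]
[-2.0, -19.8, 36.2] -0.012
pos [534.9 114.9 196. ] jaw 93.8 rot [-3.135  0.035 -3.074] F [ 0.9  1.  -0.8] w 59.8 t 20.875 q [-0.36  0.47  0.12  1.85 -0.06  0.79  1.43]
```

View pics/s18.png

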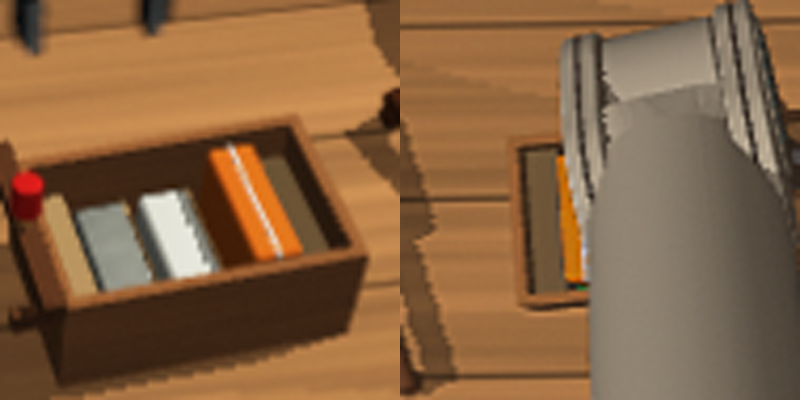

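The case sits right down (scene crop 250,200): its top is at about 72–73 mm against the rim at 78, and its neighbours have not moved. Now the knob, at scene crop (28,195).

>>> play_rows:
  slide:
    - [0, -10, 0]
    - [-2, -19, 0]
    - [-3, -19, 30]
    - [-4, -19, 70]
    - [-4, -19, 90]
  turn: [-0.012, -0.012, -0.012, -0.012, -0.012]
  fingers: [0.7, 0.7, 0.7, 0.7, 0.7]

```text
clock: 21.5
eef_pos: [542.4, 96.5, 104.5]
tool_rot: [-3.135, 0.032, -3.061]
force: [0.3, 0.5, -0.2]
width: 60.1
```

Run:
```python
from h import *
im,d=vision.get_image('scene')
u,v=proj('scene',[540,96,112])[0].astype(int)
cv2.imwrite('pics/s19.png',cv2.resize(im[v-40:v+40,u-40:u+40],(560,560),interpolation=2))
goal((540.5,96,76),94.5)
```

```text
[1.6, 0.0, 26.6] 0.002
pos [541.3  96.2 102.7] jaw 94.6 rot [-3.134  0.029 -3.061] F [-1.  -1.1 -1.3] w 59.7 t 21.55 q [-0.3   0.61  0.09  1.93 -0.08  0.58  1.49]
```

View pics/s19.png

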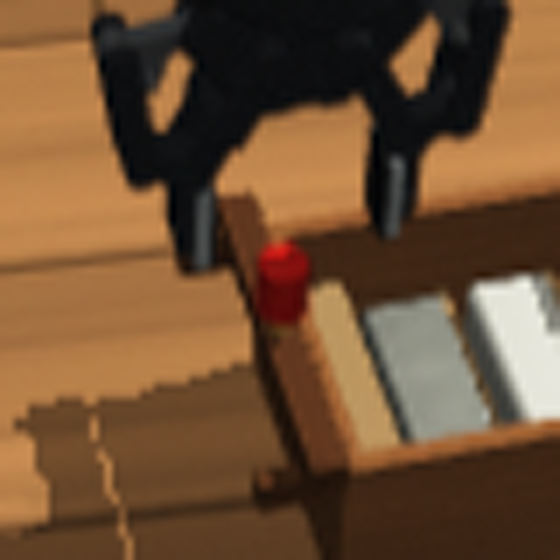

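The jaws straddle the knob (283,285). I go down and close.

>>> play_rows:
  slide:
    - [1, -1, 12]
    - [1, -1, 27]
    - [1, -1, 27]
    - [1, -1, 27]
    - [1, -1, 27]
  turn: [0, 0, 0, 0, 0]
  fingers: [0.7, 0.7, 0.4, 0.1, 0]

```text
clock: 22.18
eef_pos: [541.6, 95.2, 76.4]
tool_rot: [-3.134, 0.031, -3.061]
force: [0.6, -0.7, 1.5]
width: 17.8
```

>>> play_rows:
  slide:
    - [0, 0, 0]
    - [0, 0, 0]
  turn: [0, 0]
  fingers: [0, 0]

```text
clock: 22.42
eef_pos: [541.6, 95.1, 76.5]
tool_rot: [-3.134, 0.031, -3.061]
force: [-0.5, 0.1, -1.3]
width: 17.7
```

Run:
```python
from h import *
im,d=vision.get_image('scene')
u,v=proj('scene',[540,96,112])[0].astype(int)
cv2.imwrite('pics/s20.png',cv2.resize(im[v-40:v+40,u-40:u+40],(560,560),interpolation=2))
goal((540.5,96,76),94.5)
```

```text
[1.0, 0.9, 0.4] 0.002
pos [541.6  95.1  76.5] jaw 94.6 rot [-3.134  0.031 -3.061] F [ 0.1  0.5 -2.6] w 17.9 t 22.475 q [-0.29  0.65  0.09  1.94 -0.08  0.52  1.5 ]
```

View pics/s20.png

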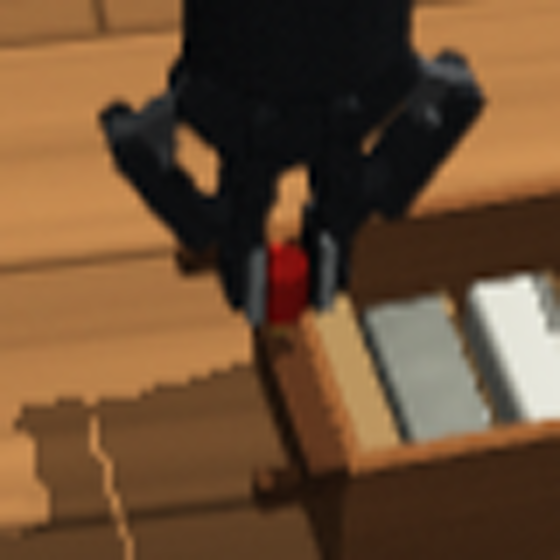

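The knob is gripped (285,280). Now the sweep along tool y.

>>> play_rows:
  slide:
    - [0, 6, 0]
    - [0, 20, 0]
    - [0, 40, 0]
    - [0, 60, 0]
    - [0, 80, 0]
  turn: [0, 0, 0, 0, 0]
  fingers: [0, 0, 0, 0, 0]

```text
clock: 23.1
eef_pos: [535.1, 176.4, 76.4]
tool_rot: [-3.135, 0.031, -3.06]
force: [0.0, -2.7, 3.5]
width: 17.8
```

>>> play_rows:
  slide:
    - [0, 20, 0]
    - [0, 40, 0]
    - [0, 60, 0]
    - [0, 80, 0]
    - [0, 92, 0]
  turn: [0, 0, 0, 0, 0]
  fingers: [0, 0, 0, 0, 0]

```text
clock: 23.72
eef_pos: [527.5, 270.6, 76.4]
tool_rot: [-3.136, 0.032, -3.059]
force: [-1.0, -2.5, 6.6]
width: 17.6
```

```bash
python3 look.py s21
```

```text
scene 222 [526.1 243.2] [102.   30.7] 4.4 71.9
top 144 [525.9 242.7] [94.1 29.5] 2.9 73.0
[1.3, -27.5, 48.5] 0.006
pos [527.4 272.3  76.4] jaw 94.8 rot [-3.138  0.032 -3.057] F [-1.1  1.5  5.3] w 17.7 t 23.825 q [-0.62  0.7   0.13  1.82 -0.12  0.6   1.23]
```

View pics/s21.png

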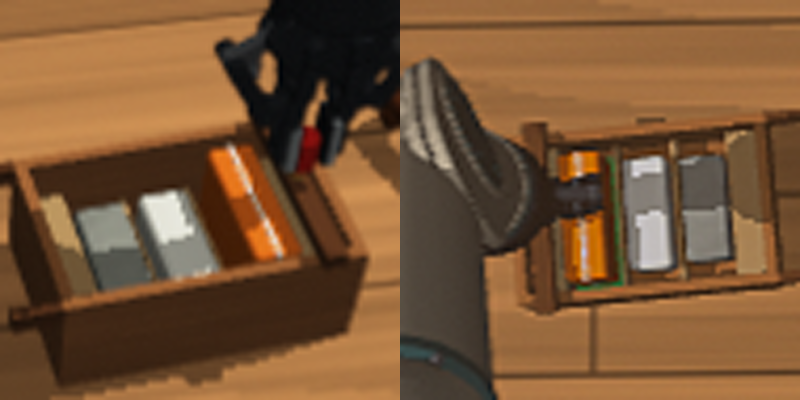

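The bar passed over the case freely and is near the +y wall (scene crop 320,215). I continue gently to the stop.

>>> play_rows:
  slide:
    - [0, 7, 0]
    - [0, 14, 0]
    - [0, 20, 0]
    - [0, 24, 0]
    - [0, 27, 0]
  turn: [0, 0, 0, 0, 0]
  fingers: [0, 0, 0, 0, 0]

```text
clock: 24.45
eef_pos: [525.7, 291.5, 76.3]
tool_rot: [-3.128, 0.03, -3.061]
force: [-0.1, -18.5, 9.8]
width: 17.6
```

It pushes against the stop: 18.5 N and 197 mm travelled. I release, rise and check.

>>> play_rows:
  slide:
    - [0, -0.5, 0]
    - [0, -0.5, 0]
    - [0, -0.5, 0]
    - [0, -0.5, -20]
    - [0, -0.5, -50]
  turn: [0, 0, 0, 0, 0]
  fingers: [0.4, 0.5, 0.5, 0.5, 0.5]

```text
clock: 25.08
eef_pos: [523.1, 292.1, 125.9]
tool_rot: [-3.128, 0.028, -3.06]
force: [0.6, 0.3, -0.1]
width: 42.8
```

>>> play_rows:
  slide:
    - [0, 0, -40]
    - [0, 0, -90]
    - [30, -60, -100]
    - [30, -120, -100]
    - [30, -180, -100]
  turn: [0, 0, 0, 0, 0]
  fingers: [0.5, 0.5, 0.5, 0.5, 0.5]

```text
clock: 25.7
eef_pos: [504.9, 111.0, 228.1]
tool_rot: [-3.129, 0.029, -3.057]
force: [0.6, -0.3, 0.4]
width: 42.7
```

>>> play_rows:
  slide:
    - [0, -60, 0]
    - [0, -120, 0]
    - [0, -170, 0]
    - [0, -170, 0]
  turn: [0, 0, 0, 0]
  fingers: [0.5, 0.5, 0.5, 0.5]

```text
clock: 26.2
eef_pos: [519.3, -63.0, 230.6]
tool_rot: [-3.127, 0.03, -3.065]
force: [0.2, 1.0, -0.3]
width: 42.8
```

```bash
python3 look.py s22
python3 - <<'E'
from h import *
for n in('scene','top'):
    im,d=vision.get_image(n);cv2.imwrite(f'pics/f_{n}.png',im)
    C=cloud(n,d);X,Y,Z=np.moveaxis(C,2,0)
    m=(d>0)&(X>440)&(X<630)&(Y>265)&(Y<320)&(Z>86)&(Z<94)
    c,s,a=cv2.minAreaRect(C[m][:,:2].astype(np.float32));print(n,'bar',np.round(c,1),np.round(s,1),round(a,1),'dist',np.dot(np.array(c)-([541.3,94.8] if n=='scene' else [538.4,95.5]),[-.0785,.9969]).round(1))
    a0=cv2.imread(f'pics/{n}0.png');df=cv2.absdiff(a0,im).max(2)
    r=(slice(140,215),slice(420,500)) if n=='scene' else (slice(180,265),slice(180,230))
    print('brush diff',(df[r]>50).sum())
E
```

```text
scene 232 [525.8 242.7] [101.8  31.4] 4.2 72.1
top 227 [526.  243.6] [94.3 31.4] 4.5 73.2
[-30.1, 302.9, 199.6] 0.005
pos [519.2 -57.7 230.2] jaw 94.8 rot [-3.13   0.03  -3.058] F [-0.   0.8  0.2] w 42.7 t 26.3 q [-0.11  0.4   0.22  1.87 -0.11  0.85  1.82]
scene bar [527.1 291. ] [140.1  16.9] 4.9 dist 196.7
brush diff 134
top bar [521.7 290.9] [136.9  17.2] 3.9 dist 196.1
brush diff 0
```

View pics/s22.png

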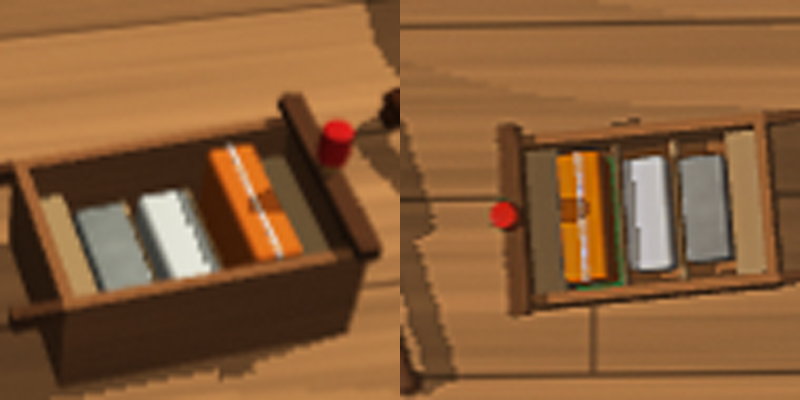

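View pics/f_scene.png

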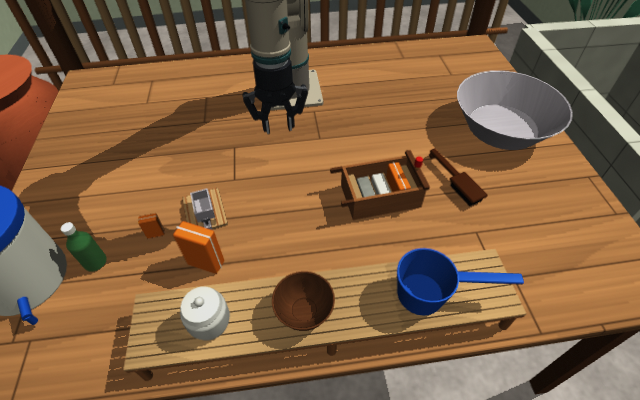

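All is in place: the case is seated at 72–73 mm, its neighbours are unmoved, and the bar is over the +y wall. The release might have drawn the bar back a fraction of a millimetre, so I nudge the knob once more with shut fingers from behind to be sure it is at its stop.

```bash
python3 -c "
from h import *
goal((529,246,150),94.8)"
```

```text
[-33.7, 301.2, 77.7] 0.003
pos [519.2 -56.3 230.2] jaw 95.0 rot [-3.13   0.029 -3.054] F [0.1 0.6 0.8] w 43.1 t 26.4 q [-0.11  0.4   0.22  1.87 -0.11  0.85  1.82]
```

>>> play_rows:
  slide:
    - [-8, 60, 0]
    - [-15, 120, 0]
    - [-22, 180, 0]
    - [-30, 240, 10]
    - [-34, 298, 50]
  turn: [0, 0, 0, 0, 0]
  fingers: [0, 0, 0, 0, 0]

```text
clock: 27.02
eef_pos: [529.3, 242.4, 183.6]
tool_rot: [-3.133, 0.034, -3.05]
force: [0.1, 0.8, -0.5]
width: 0.1
```

>>> play_rows:
  slide:
    - [0, 0, 0]
    - [0, 0, 0]
  turn: [0, 0]
  fingers: [0, 0]

```text
clock: 27.28
eef_pos: [528.6, 243.6, 183.5]
tool_rot: [-3.133, 0.034, -3.047]
force: [-1.0, -0.7, -0.1]
width: 0.1
```

```bash
python3 -c "
from h import *
goal((529,247,78),94.8)"
```

```text
[2.8, 4.3, 105.4] 0.011
pos [528.6 243.6 183.5] jaw 95.4 rot [-3.133  0.034 -3.047] F [-1.  -0.7 -0.1] w 0.1 t 27.275 q [-0.61  0.54  0.18  1.77 -0.1   0.81  1.27]
```

>>> play_rows:
  slide:
    - [2, 2, 40]
    - [2.5, 3, 75]
    - [2.8, 4, 100]
    - [2.8, 4, 105]
    - [2.8, 4, 105]
  turn: [0.01, 0.01, 0.01, 0.01, 0.01]
  fingers: [0, 0, 0, 0, 0]

```text
clock: 27.9
eef_pos: [529.9, 246.0, 79.4]
tool_rot: [-3.133, 0.035, -3.058]
force: [-0.6, -0.6, 0.3]
width: 0.0
```

>>> play_rows:
  slide:
    - [0, 4, 0]
    - [0, 8, 0]
    - [0, 12, 0]
    - [0, 15, 0]
    - [0, 18, 0]
  turn: [0, 0, 0, 0, 0]
  fingers: [0, 0, 0, 0, 0]

```text
clock: 28.52
eef_pos: [528.3, 264.2, 79.3]
tool_rot: [-3.133, 0.035, -3.058]
force: [0.7, -0.3, -0.1]
width: -0.2
```

>>> play_rows:
  slide:
    - [0, 3, 0]
    - [0, 6, 0]
    - [0, 8, 0]
    - [0, 10, 0]
    - [0, 12, 0]
  turn: [0, 0, 0, 0, 0]
  fingers: [0, 0, 0, 0, 0]

```text
clock: 29.15
eef_pos: [527.7, 268.3, 79.1]
tool_rot: [-3.124, 0.033, -3.062]
force: [0.4, -16.4, 5.7]
width: 0.1
```

It is firm against the stop: 16 N with no further travel. I back off, rise clear and check once more.

>>> play_rows:
  slide:
    - [0, -10, 0]
    - [0, -20, -10]
    - [0, -20, -60]
    - [0, -20, -110]
    - [20, -60, -140]
  turn: [0, 0, 0, 0, 0]
  fingers: [0, 0, 0, 0, 0]

```text
clock: 29.78
eef_pos: [509.6, 213.0, 222.6]
tool_rot: [-3.129, 0.039, -3.056]
force: [0.5, -2.1, -1.0]
width: -0.1
```

>>> play_rows:
  slide:
    - [0, -60, 0]
    - [0, -120, 0]
    - [0, -180, 0]
    - [0, -240, 0]
    - [0, -240, 0]
  turn: [0, 0, 0, 0, 0]
  fingers: [0, 0, 0, 0, 0]

```text
clock: 30.4
eef_pos: [530.2, -32.4, 226.9]
tool_rot: [-3.126, 0.041, -3.066]
force: [1.2, 1.0, 1.0]
width: -0.2
```

```bash
python3 look.py s23
python3 - <<'E'
from h import *
for n in('scene','top'):
    im,d=vision.get_image(n)
    C=cloud(n,d);X,Y,Z=np.moveaxis(C,2,0)
    m=(d>0)&(X>440)&(X<630)&(Y>265)&(Y<320)&(Z>86)&(Z<94)
    c,s,a=cv2.minAreaRect(C[m][:,:2].astype(np.float32));print(n,'bar',np.round(c,1))
E
```

```text
scene 234 [525.7 243.1] [102.   31.3] 4.2 72.1
top 229 [526.  244.1] [94.1 31. ] 4.5 73.0
[-14.8, 272.1, 195.8] 0.005
pos [530.1 -26.  226.3] jaw 94.8 rot [-3.13   0.04  -3.058] F [ 0.4  0.5 -0.1] w 0.0 t 30.5 q [-0.17  0.41  0.22  1.86 -0.11  0.84  1.76]
scene bar [527.1 290.6]
top bar [521.5 291.2]
```

View pics/s23.png

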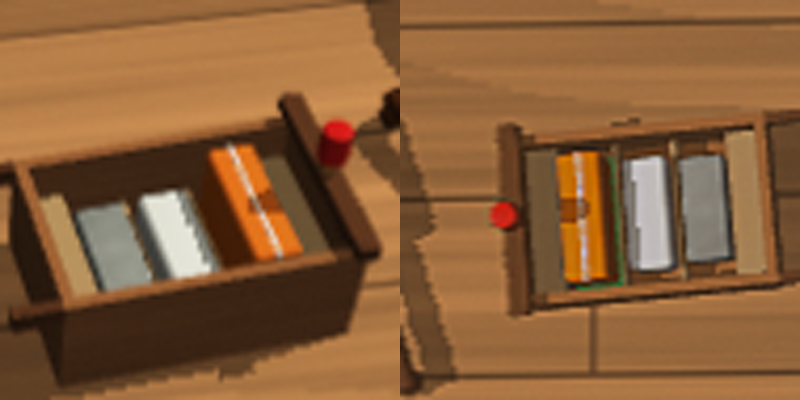

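The final view shows the case flat in the green-mat slot (top crop 582,215), the bar over the +y wall (512,220), and the soap and pumice in their slots. The robot is clear, so I hand the job in.

```bash
python3 -c "
from cell import ctrl
print(ctrl.finish_job())"
```

```text
the job is handed in; nothing more can be done
None
```

The job is done and handed in at about 30.5 s. The orange case sits on its long narrow edge in the green-mat slot, and the bar has been swept to its far stop.

- **Laying down:** I lifted the case from the holder, tipped it in the grip against the edge of the holder's board, and laid it on a long narrow edge on the open counter. Then I let go of it.
- **Into the crate:** I took it again from above and set it onto the mat.
- **Sweep:** I pulled the bar by its knob to the stop and nudged it once more from behind.

**Last checks**
- The case's top measures about 72–73 mm, below the 78 mm rim, and the bar passed over it with only a few newtons of force.
- The bar stopped firmly at 16–18 N after about 197 mm of travel. The cameras put it at about 0.203 m, within their error of the 0.204 m stop.
- The soap and pumice look unmoved. For the hairbrush, the top view showed no change. The scene view differed in 134 pixels of the hairbrush area, which I put down to the bar and knob now being in view there but did not trace further.

**What went wrong or disagreed**
- The first try at the second grasp closed above the case. The fingertips measured about 28 mm higher than the reported TCP, so I went lower and it held.
- After the tipping, the tool stayed tilted by about 2°.

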